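# Pin the hinge of a glass mould

### The job

Put the graphite glass mould back together: slide the loose half by its wooden handle gently up against the bolted half until the faces meet, then take the hinge pin from its wooden block and push it down through both hinge knuckles until its collar sits fully home. Never press hard, graphite chips; leave the mould shut and standing on its plate, and leave the jar, the pot of rods and the paddle where they are.

Things in the scene. Friction and masses are not known exactly. Their poses are not given: they have to be found in the camera images.
- bed (a point): On top of the fixed aluminium bed plate (150 x 240 x 10 mm), 10 mm above the bench, below the nominal parting plane (this x-z plane). Axes: z up, bolted graphite half on +y, loose half slides on the plate on -y; plate spans x -65..85, y -150..90 mm. Halves: blocks x -40..40, 36 thick, 56 mm high, each with half an eight-sided cavity.
- bolt_feet (a point): Nominal place of the bolts in the slotted feet of the bolted half, 58 mm behind the parting plane, 15 mm above the bench; fixed to the plate, axes as bed. In its slots the bolted half may stand up to 12 mm either way along y from nominal (x and yaw are true); this is not in any reading: feel its face with the loose half.
- hinge_line (a point): Nominal hinge axis (vertical) at the plate's top, x +58 mm from bed, same axes. The bolted half's lower knuckle (steel, outside 24, bore 11.2 mm) stands here, shifted along y with that half, from 4 to 29 mm above the plate. A spring plunger in it, 20 mm above the plate, rubs on the pin: the last 15 mm or so of travel need a steady 4 to 12 N push.
- handle (a point): Centre of the loose half's wooden handle: 20 wide (x), 62 long (y), 18 mm high, 34 mm above the half's underside, 44 above the bench. +y points to its parting face, 88 mm away (block begins at 52). About 0.5 kg, stands free on the plate; shut, its axes match bed. A brass key on its face (5 mm proud, x -30 mm) enters a groove with 2 mm total play.
- upper_bore (a point): Mouth centre of the loose half's upper knuckle: steel barrel, outside 24, bore 11.2 mm right through, 26 mm long, mouth level with the block's top, 56 mm above its underside. From the handle's centre: x +58, y +88, z +22 mm; axes as the handle. Shut, it stands 1 mm above the lower knuckle.
- pin_grip (a point): Middle of the hinge pin's knurled grip (15 mm dia, 40 long, along z, z up). Underside of its collar (20 dia, 4 thick) is 24 mm below; then the 10 mm shank, 54 long, last 5 mm tapered to 7.2 dia; tip 78 mm below. About 70 g. Starts upright in a wooden block, collar on its top; lift 60 mm to free it. Home: collar on the upper mouth, this point 24 mm above it.
- pin_block: Light wooden block that holds the pin at the start, 60 x 60 mm, 66 mm high, fixed to the bench; origin under its centre.
- glass_jar: Clear glass jar with offcuts, 80 mm diameter, 78 mm high, loose; origin under its centre. Leave alone.
- rod_pot: Terracotta pot with glass rods, 128 mm diameter, pot 108 mm high, rods to about 270 mm; origin under its centre. Leave alone.
- paddle: Graphite paddle lying on the bench along its y axis, about 220 mm long, 60 mm wide, 18 mm high; origin on the bench near its middle. Leave alone.

How it is judged (in metres and radians):
At the end, for the whole second after the job is handed in: Pin in both knuckles (bearing on the bolted half), collar within 2.5 mm of the upper mouth, 3 mm from its centre, straight to 3.5 deg. Loose half upright (2.3 deg) on the plate, true to it (2.9 deg), bore within 4 mm (x) and 15 mm (y) of the nominal hinge axis. All released, at rest (z of pin_grip in the frame of upper_bore between 0.018 and 0.0265 m and horizontal distance between pin_grip and upper_bore below 0.003 m and angle between the z axis of pin_grip and the z axis of upper_bore, either way round below 0.06 rad and contact force between hinge_pin and bolted_half above 1.5 N and x of upper_bore in the frame of bed between 0.054 and 0.062 m and y of upper_bore in the frame of bed between -0.015 and 0.015 m and z of upper_bore in the frame of bed below 0.059 m and angle between the x axis of upper_bore and the x axis of bed, either way round below 0.05 rad and angle between upper_bore's own z axis and vertical below 0.04 rad and linear speed of each of loose_half, hinge_pin below 0.01 m/s); the robot touches nothing.
It fails at once if the mould halves are pressed together with more than 30 N (contact force between loose_half and bolted_half above 30 N).
It fails at once if the pin presses on either mould half with more than 30 N (contact force between hinge_pin and loose_half above 30 N or contact force between hinge_pin and bolted_half above 30 N).
It fails at once if the jar is moved by more than 20 mm (distance of glass_jar from where it was at the start of the episode above 0.02 m).
It fails at once if the pot of rods is moved by more than 20 mm (distance of rod_pot from where it was at the start of the episode above 0.02 m).
It fails at once if the paddle is moved by more than 20 mm (distance of paddle from where it was at the start of the episode above 0.02 m).
It also fails if it takes over 58 s, if anything falls off the work surface, if the arm or the gripper's body presses on something with over 40 N, if the wrist force passes 120 N, or if a joint passes its speed limit or range.

### The arm

A 6-joint arm with a two-finger parallel gripper is mounted at the origin on the work surface. World frame = base frame: x ahead of the robot, y to its left, z up, the work surface at z = 0. Lengths are in mm, angles in rad, forces in N, time in s.
With the tool pointing down it reaches from about 350 to 1000 mm from the base axis. Payload 7.1 kg.
Tool frame: the origin (TCP) lies at the very end of the fingers, on their centre line; the grasp point (between the pads) lies 19 mm behind it (manip.tcp_to_grasp is the distance from the TCP to the grasp point, in mm); x points along the fingers, y is the direction in which the jaws open and shut, and the axes are right-handed (so a half turn about x gives the same grasp; the last joint's range is limited). The gripper opens to 85 mm and grips with 20 to 120 N. Pads are 22 mm wide; open, the fingers measure 114 mm over their backs; the gripper's body (76 mm by 85 mm) begins 54 mm behind the grasp point. The pads swing forward as they close: fully open they stand 13 mm farther back than shut.
Start: joints at [-1.319, 0.423, 1.63, -0, 1.089, -0.019], TCP at [167.208, -602.201, 231.319] pointing down, gripper open.
Joint ranges: [-3, 3], [-0.9, 2.11], [0.09, 2.58], [-1.31, 4.45], [0.11, 2.69], [-2.54, 2.54]. Speed limits (rad/s): [2.39, 2.39, 3.01, 3.14, 3.14, 3.14].

### API

Orientations are given as [roll, pitch, yaw] about the fixed x, y, z axes, in that order (R = Rz(yaw) Ry(pitch) Rx(roll)).
In Python, from workcell import manip gives the robot as it stands. The module is installed in compiled form; this text tells all that it offers.
- The arm moves only by the shell command python3 -m pendant 'ROWS' [FORCE]. ROWS is JSON, a list of rows, each a list of 3 entries, a list of its own where there are three numbers: the shift along the world's x, y, z in cm, then the turn about the world's z in rad, then the finger opening in cm, from 0 to 8.54. A call has 1 to 20 rows; each row is the pose to reach, as a shift and turn from the pose measured when the call began; what a row does not reach only later rows make up. A row lasts 1/10 s, in which the tool goes at most 50 mm and 8.59 degrees, less where a joint would pass 70% of its speed; a pose out of reach is approached as far as the arm can. A call with a gripper value outside its range is refused whole. The fingers move at their own pace and stop on an object; FORCE is the grip in N (left out, the last holds). Time passes only in rows, so rows that repeat a pose let the fingers close. It gives the time, the measured TCP pose, the force and the opening at its end, in the units of the state.
- manip.get_state(): the state, without advancing time (a new reading comes with each control period).
- manip.grab_frame(name): name is "side" or "top" or "wrist"; returns a dict with "image" (384x512x3 uint8, blue, green, red), "intrinsics" (3x3 intrinsics, pixels), "D" ([k1, k2, p1, p2, k3] as OpenCV has them; the pictures are not rectified), "eye" and "orientation" of the camera in the world. Camera axes: x right, y up, looking along -z (the intrinsics and any distortion apply to the point x, -y, -z); pixel columns grow to the right and rows downward; lengths in mm; the calibration is good to about 2 mm. A picture is of the moment at which its call begins. There is no depth.
- manip.hand_in(): hands the job in, once; it reports no verdict.
The state is a dict: "time": time; "qpos": joint angles; "joint_velocities": joint speeds; "effort": joint torques, N m; "eef_pos": TCP position; "eef_rot": TCP orientation; "ft_force": force on the tool from outside, world axes, zero at the start; "moment": the same for the moment, N m; "opening": finger opening in mm.
Only numpy, scipy, OpenCV 4.12 (cv2) and the standard library are available. Lean on these libraries where they do the work, as an engineer would, in place of code of your own. Each camera call takes 0.05 s, during which the arm holds its last target.

## Working session

There is one attempt and no reset: what is moved stays moved. The work goes in short steps, Python scripts to look and compute and a shell command to move; the robot and the scene stay as the last step left them, time stands still between calls to the robot, and variables do not carry over. Pictures are saved under pics/ and viewed, and the job is handed in when it is done.

```bash
mkdir -p pics; cat > h.py <<'E'
import numpy as np, cv2
from workcell import manip
from scipy.spatial.transform import Rotation as R
def snap(n,fn):
    f=manip.grab_frame(n); cv2.imwrite('pics/'+fn,f['image']); np.save('pics/'+fn+'.npy',f,allow_pickle=True); return f
def load(fn): return np.load('pics/'+fn+'.npy',allow_pickle=True).item()
def rot(f):
    o=np.array(f['orientation'],float)
    return o if o.shape==(3,3) else R.from_euler('xyz',o).as_matrix()
def ray(f,uv):
    p=cv2.undistortPoints(np.array([[uv]],float),np.array(f['intrinsics']),np.array(f['D']))[0,0]
    return np.array(f['eye'],float),rot(f)@np.array([p[0],-p[1],-1])
def onz(f,uv,z):
    e,d=ray(f,uv); return e+d*(z-e[2])/d[2]
def proj(f,P):
    c=rot(f).T@(np.array(P,float)-np.array(f['eye'])); c=c*[1,-1,-1]
    return cv2.projectPoints(c.reshape(1,1,3),np.zeros(3),np.zeros(3),np.array(f['intrinsics']),np.array(f['D']))[0].ravel()
def tri(f1,a,f2,b):
    e,d=ray(f1,a);g,h=ray(f2,b)
    A=np.stack([d,-h],1);s=np.linalg.lstsq(A,g-e,rcond=None)[0]
    p,q=e+d*s[0],g+h*s[1]; return (p+q)/2,np.linalg.norm(p-q)
E
python3 - <<'E'
from h import *
for n in('side','top','wrist'):
    f=snap(n,n+'0.png');print(n,f['eye'],f['orientation'],f['intrinsics'],f['D'])
s=manip.get_state();print(s, manip.tcp_to_grasp)
E
```

```text
side [-111.66802062  740.69325693  969.21406104] [ 0.79615259 -0.02008862 -2.27873258] [[388.84829193   0.         258.77876612]
 [  0.         388.84829193 189.4919148 ]
 [  0.           0.           1.        ]] [-0.01874178  0.          0.          0.          0.        ]
top [ 443.68028509  118.92137563 1383.85799882] [ 0.08250386 -0.00346734 -1.55338869] [[388.51134169   0.         264.21463379]
 [  0.         388.51134169 195.46543258]
 [  0.           0.           1.        ]] [0.00098387 0.         0.         0.         0.        ]
wrist [ 233.15535982 -583.4324225   373.37575189] [-0.27542691  0.00290253 -1.29992082] [[328.43587094   0.         258.31460775]
 [  0.         328.43587094 186.855487  ]
 [  0.           0.           1.        ]] [-0.05237605  0.          0.          0.          0.        ]
{'time': 0.15, 'qpos': array([-1.31897485e+00,  4.23704541e-01,  1.63046920e+00, -2.64736266e-05,
        1.08861600e+00, -1.90068000e-02]), 'joint_velocities': array([-0.00059645, -0.00271074, -0.0016132 , -0.00069922, -0.00123578,
       -0.00082932]), 'effort': array([-1.19630462e-03, -5.57769763e+01, -2.82016468e+01, -2.53399452e-05,
        4.77331094e-03,  2.33945207e-05]), 'eef_pos': array([ 167.11802298, -601.81874039,  230.71754844]), 'eef_rot': array([-1.57022428,  1.56959901,  1.84220894]), 'ft_force': array([-0.20583239, -0.19185118, -0.0399685 ]), 'moment': array([0.01166123, 0.00189996, 0.00607038]), 'opening': 85.63609829638823} 18.700000000000003
```

View pics/top0.png

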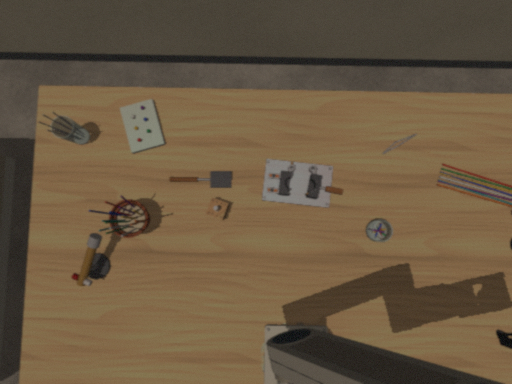

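View pics/side0.png

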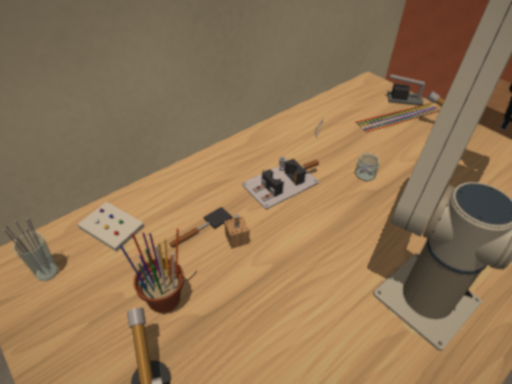

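View pics/wrist0.png

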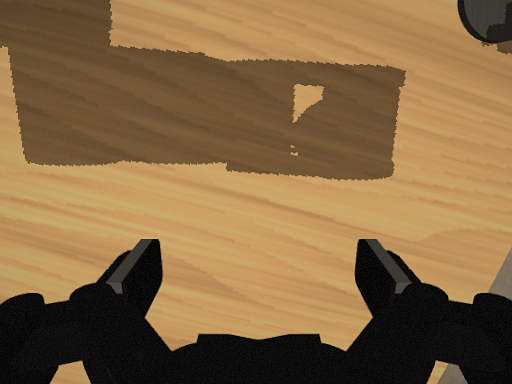

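The top view shows the plate at (263-332, 160-207), with the bolted half left at (285,183), the loose half at (314,186) and its handle at (334,190). The pin block is at (218,207), paddle (200,180), pot (130,218) and jar (377,230). I'll zoom in next.

```bash
python3 - <<'E'
from h import *
f=load('top0.png');im=f['image']
cv2.imwrite('pics/tz.png',cv2.resize(im[145:225,195:355],None,fx=5,fy=5,interpolation=cv2.INTER_CUBIC))
f=load('side0.png');im=f['image']
cv2.imwrite('pics/sz.png',cv2.resize(im[140:255,215:330],None,fx=5,fy=5,interpolation=cv2.INTER_CUBIC))
f=load('top0.png')
for n,uv,z in[('plateTL',(265,160),10),('TR',(332,164),10),('BR',(330,207),10),('BL',(263,202),10),('handle',(334,190),53),('block',(218,208),66),('jar',(377,230),78)]:print(n,onz(f,uv,z).round(1))
E
```

```text
plateTL [684.6 115.5  10. ]
TR [ 674.5 -124.1   10. ]
BR [ 520.5 -117.5   10. ]
BL [534. 120.  10.]
handle [ 576.9 -123.7   53. ]
block [507.3 272.3  66. ]
jar [ 442.3 -263.6   78. ]
```

View pics/tz.png

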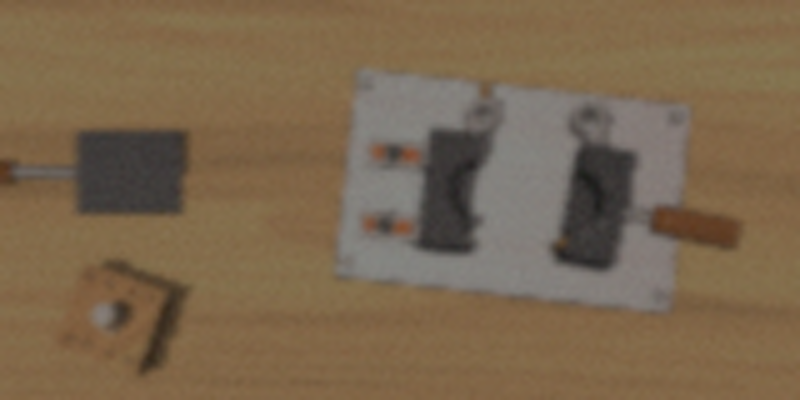

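View pics/sz.png

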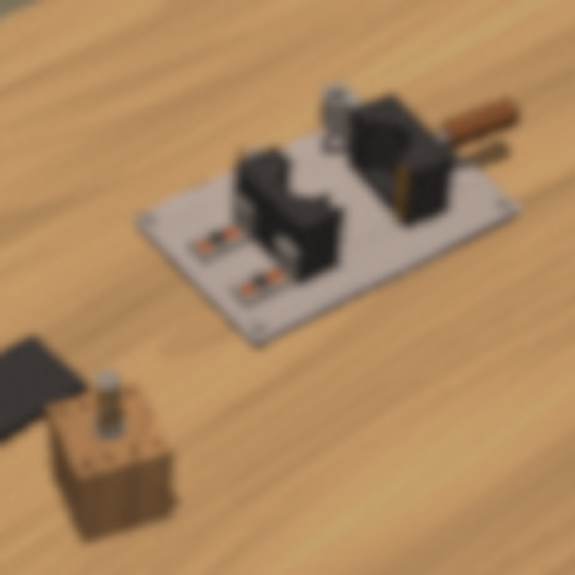

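```bash
python3 - <<'E'
from h import *
f=load('top0.png');im=f['image']
hsv=cv2.cvtColor(im,cv2.COLOR_BGR2HSV)
m=((hsv[...,1]<45)&(hsv[...,2]>70)).astype(np.uint8)
w=np.zeros_like(m);w[150:215,255:340]=m[150:215,255:340]
c=max(cv2.findContours(w,0,1)[0],key=cv2.contourArea)
r=cv2.minAreaRect(c);print(r)
P=np.array([onz(f,p,10)[:2] for p in cv2.boxPoints(r)]);print(P.round(1),[np.linalg.norm(P[i]-P[i-1]).round(1) for i in range(4)])
for i in range(4):
    d=P[i]-P[i-1];print(np.degrees(np.arctan2(d[1],d[0])))
s=manip.get_state();M=R.from_euler('xyz',s['eef_rot']).as_matrix();print(M.round(3))
# wrist cam offset in tool frame
g=load('wrist0.png');print(M.T@(np.array(g['eye'])-s['eef_pos']))
E
```

```text
((297.22259521484375, 182.75601196289062), (67.08036041259766, 41.22832107543945), 6.115502834320068)
[[ 542.2  124.9]
 [ 689.4  111.8]
 [ 667.9 -126.9]
 [ 521.  -111.8]] [np.float64(237.6), np.float64(147.8), np.float64(239.7), np.float64(147.7)]
84.88108412749895
-5.072216458543245
-95.15275950723834
174.11506964764288
[[-0.     0.268 -0.964]
 [ 0.001 -0.964 -0.268]
 [-1.    -0.001  0.   ]]
[-142.65809027   -0.21915125  -68.54903945]
```

```bash
python3 -m pendant '[[[10,11,3],0.3,8.5],[[21,23,5],0.6,8.5],[[30,34,5],0.9,8.5],[[42,47,5],1.2,8.5],[[42,47,5],1.2,8.5],[[42,47,5],1.2,8.5],[[42,47,5],1.2,8.5],[[42,47,5],1.2,8.5],[[42,47,5],1.2,8.5],[[42,47,5],1.2,8.5],[[42,47,5],1.2,8.5],[[42,47,5],1.2,8.5],[[42,47,5],1.2,8.5],[[42,47,5],1.2,8.5],[[42,47,5],1.2,8.5],[[42,47,5],1.2,8.5],[[42,47,5],1.2,8.5]]' 40; python3 -c "
from h import *
snap('wrist','w1.png');print(manip.get_state())"
```

```text
time: 1.85
eef_pos: [586.3, -132.8, 280.6]
eef_rot: [-1.536, 1.569, 3.075]
ft_force: [0.1, -0.3, 0.6]
opening: 85.2
{'time': 1.9, 'qpos': array([-2.42420519e-01,  3.37219483e-01,  1.63811206e+00, -2.87753136e-04,
        1.16777001e+00, -1.40714205e-01]), 'joint_velocities': array([ 0.00287546,  0.00032166, -0.00529784,  0.00128227,  0.00016716,
        0.00184464]), 'effort': array([ 2.79046353e-01, -5.17827344e+01, -2.97191602e+01,  8.75533966e-03,
        7.13486457e-03, -4.15882183e-03]), 'eef_pos': array([ 586.37456304, -132.82450771,  280.68843993]), 'eef_rot': array([-1.53796472,  1.5692644 ,  3.07283101]), 'ft_force': array([ 0.37206467, -0.06819892,  0.23973909]), 'moment': array([-0.00553629,  0.0242721 ,  0.03424832]), 'opening': 85.33728865503834}
```

View pics/w1.png

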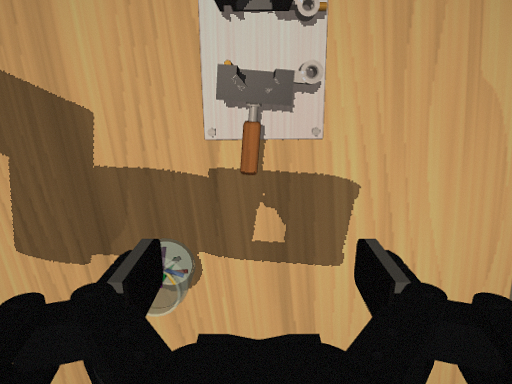

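The wrist view shows the handle at (251,147), the block top at (255,87), the loose knuckle at (310,72), the plate's near edge at v≈139 and the jar at (170,275).

```bash
python3 - <<'E'
from h import *
f=load('w1.png');im=f['image']
cv2.imwrite('pics/wz.png',cv2.resize(im[0:190,190:350],None,fx=4,fy=3.1579*1,interpolation=cv2.INTER_CUBIC))
hsv=cv2.cvtColor(im,cv2.COLOR_BGR2HSV)
m=((hsv[...,0]<14)&(hsv[...,1]>150)&(hsv[...,2]<170)).astype(np.uint8);m[:112]=0;m[180:]=0;m[:,:235]=0;m[:,270:]=0
c=max(cv2.findContours(m,0,1)[0],key=cv2.contourArea);r=cv2.minAreaRect(c);print(r,cv2.contourArea(c))
P=np.array([onz(f,p,52)[:2] for p in cv2.boxPoints(r)]);print(P.round(1))
# plate mask
m=((hsv[...,1]<50)&(hsv[...,2]>110)).astype(np.uint8);m[150:]=0;m[:,:190]=0;m[:,340:]=0
m=cv2.morphologyEx(m,cv2.MORPH_CLOSE,np.ones((3,3)))
def fit(pts,z=10):
    Q=np.array([onz(f,p,z)[:2] for p in pts],np.float32);v=cv2.fitLine(Q,cv2.DIST_HUBER,0,.01,.01).ravel();return v
rows=[v for v in range(15,130,3)]
L=[];Rr=[]
for v in rows:
    u=np.flatnonzero(m[v]);L.append((u[0]-.5,v));Rr.append((u[-1]+.5,v))
B=[]
for u in range(214,318,4):
    if 236<u<266: continue
    v=np.flatnonzero(m[:,u]);B.append((u,v[-1]+.5))
for n,p in(('L',L),('R',Rr),('B',B)):
    v=fit(p);print(n,v,np.degrees(np.arctan2(v[1],v[0])))
E
```

```text
((250.09388732910156, 147.68527221679688), (16.671810150146484, 52.794063568115234), 4.085616588592529) 787.5
[[ 562.  -149.7]
 [ 573.1  -90.2]
 [ 591.4  -93.4]
 [ 581.1 -153. ]]
L [ 9.6118674e-02  9.9536985e-01  5.2650537e+02 -3.1199842e+01] 84.48428
R [ 9.5238321e-02  9.9545449e-01  6.7319476e+02 -5.3645149e+01] 84.53496
B [ 9.9492556e-01 -1.0061351e-01  6.1482739e+02 -1.1969910e+02] -5.7745
```

View pics/wz.png

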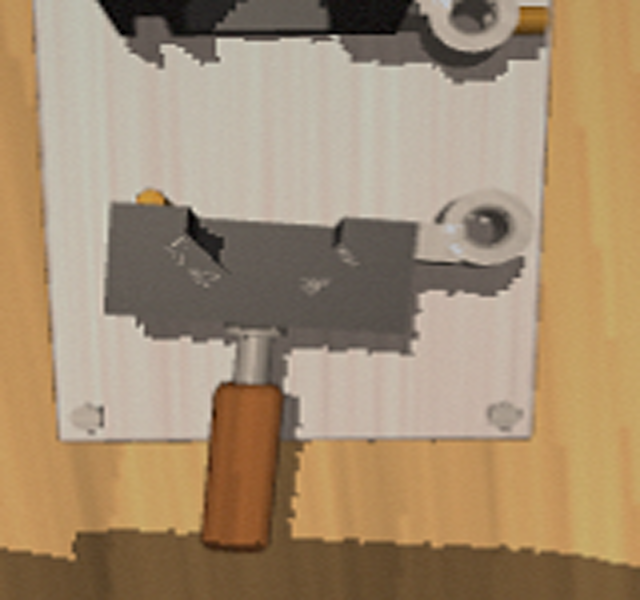

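```bash
cat >> h.py <<'E'
A=np.radians(-5.55);ex=np.array([np.cos(A),np.sin(A)]);ey=np.array([-ex[1],ex[0]])
E
python3 - <<'E'
from h import *
f=load('w1.png')
xl=np.dot([526.5,-31.2],ex);xr=np.dot([673.2,-53.6],ex);yb=np.dot([614.8,-119.7],ey)
print('width',xr-xl)
bx=(xl+xr)/2-10;by=yb+150;bed=bx*ex+by*ey;print('bed',bed)
loc=lambda p:np.array([np.dot(p[:2]-bed,ex),np.dot(p[:2]-bed,ey)])
for n,uv,z in(('loose kn',(190+490/4,229/3.158),66),('low kn',(190+475/4,12/3.158),39),('blkL',(190+110/4,203/3.158),66),('blkR',(190+420/4,222/3.158),66),('blkBL',(190+105/4,313/3.158),66),('blkBR',(190+413/4,333/3.158),66),('handle',(250.1,147.7),52)):
    p=onz(f,uv,z);print(n,p.round(1),loc(p).round(1))
s=manip.get_state();M=R.from_euler('xyz',s['eef_rot']).as_matrix();print(np.degrees(np.arctan2(M[1,1],M[0,1])),M[:,0])
E
```

```text
width 148.1786982666913
bed [597.10289599  32.72611059]
loose kn [650.4 -47.2  66. ] [ 60.8 -74.4]
low kn [655.3  24.9  39. ] [58.7 -2.2]
blkL [553.5 -29.2  66. ] [-37.4 -65.9]
blkR [632.5 -43.3  66. ] [ 42.6 -72.2]
blkBL [547.6 -63.8  66. ] [ -39.9 -100.9]
blkBR [628.  -78.6  66. ] [  41.5 -107.8]
handle [ 577. -121.   52.] [  -5.1 -154.9]
-5.8208670483146365 [-1.52830837e-03  1.05254940e-04 -9.99998827e-01]
```

```bash
python3 -m pendant '[[[-0.95,1.15,-5],-0.075,8.5],[[-0.95,1.15,-10],-0.075,8.5],[[-0.95,1.15,-15],-0.075,8.5],[[-0.95,1.15,-19],-0.075,8.5],[[-0.95,1.15,-19],-0.075,8.5],[[-0.95,1.15,-19],-0.075,8.5]]'; python3 -c "
from h import *
snap('wrist','w2.png');print(manip.get_state()['eef_pos'])"
```

```text
time: 2.5
eef_pos: [576.7, -122.0, 91.0]
eef_rot: [-1.577, 1.568, 2.958]
ft_force: [-0.6, 0.0, 1.0]
opening: 85.0
[ 577.99990199 -122.11380571   92.51872566]
```

View pics/w2.png

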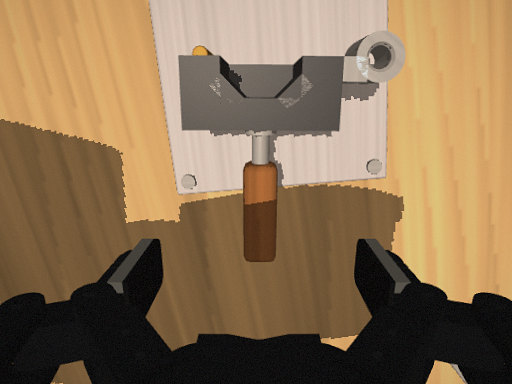

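The handle runs from (261,162) to (260,261), centred and parallel between the fingers. I'll re-measure it at this range.

```bash
python3 - <<'E'
from h import *
f=load('w2.png')
for n,uv,z in(('hA',(261,162),52),('hB',(260,262),51),('kn',(380,57),66),('blkBL',(182,130),66),('blkBR',(340,130),66),('blkFL',(180,56),66),('blkFR',(342,56),66)):
    print(n,onz(f,uv,z).round(1))
print(manip.get_state()['eef_pos'])
E
```

```text
hA [583.3 -90.3  52. ]
hB [ 571.7 -152.4   51. ]
kn [649.5 -46.6  66. ]
blkBL [547.1 -64.1  66. ]
blkBR [626.1 -78.2  66. ]
blkFL [554.4 -29.3  66. ]
blkFR [631.3 -43.1  66. ]
[ 577.99990199 -122.11380571   92.51872566]
```

```bash
python3 -m pendant '[[[-0.05,0.05,-3],0,8.5],[[-0.05,0.05,-5.5],0,8.5],[[-0.05,0.05,-6.7],0,8.5],[[-0.05,0.05,-6.7],0,8.5],[[-0.05,0.05,-6.7],0,8.5],[[-0.05,0.05,-6.7],0,4],[[-0.05,0.05,-6.7],0,3],[[-0.05,0.05,-6.7],0,2.5],[[-0.05,0.05,-6.7],0,1.5],[[-0.05,0.05,-6.7],0,1.5],[[-0.05,0.05,-6.7],0,1.5],[[-0.05,0.05,-6.7],0,1.5],[[-0.05,0.05,-6.7],0,1.5]]' 30; python3 -c "
from h import *
snap('wrist','w3.png');print(manip.get_state())"
```

```text
time: 3.85
eef_pos: [577.6, -121.7, 25.7]
eef_rot: [1.367, 1.57, -0.381]
ft_force: [0.4, -0.2, 5.2]
opening: 19.3
{'time': 3.9, 'qpos': array([-2.27732960e-01,  6.67944974e-01,  1.80191550e+00, -2.49615621e-04,
        6.70652975e-01, -5.01024284e-02]), 'joint_velocities': array([ 9.25096065e-05,  8.18355077e-04,  9.61501582e-04,  5.37592848e-04,
       -7.60946494e-04,  1.51136566e-04]), 'effort': array([ 5.43768089e-01, -5.64314532e+01, -1.66806132e+01,  5.38417278e-02,
       -1.84629369e-01, -3.10026936e-02]), 'eef_pos': array([ 577.64301572, -121.70321627,   25.70328906]), 'eef_rot': array([ 1.37772894,  1.56970601, -0.37050245]), 'ft_force': array([-1.21355715, -0.6097213 ,  4.5523146 ]), 'moment': array([ 0.00936185,  0.18482914, -0.0478989 ]), 'opening': 18.972937653614903}
```

View pics/w3.png

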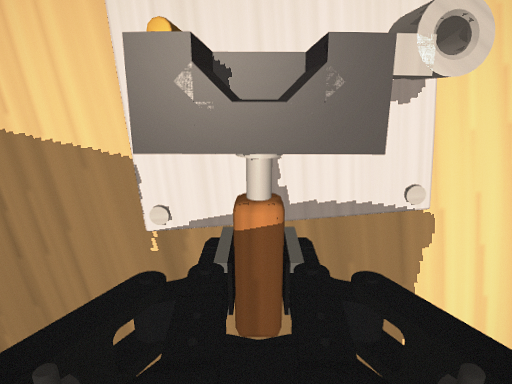

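```bash
python3 - <<'E'
from h import *
f=load('w3.png')
a=onz(f,(124,32),66);b=onz(f,(394,32),66);c=onz(f,(133,153),66);d=onz(f,(386,154),66);k=onz(f,(456,35),66)
print(a,b,c,d,k);
for p,q in((a,b),(c,d)): print(np.degrees(np.arctan2(*(q-p)[1::-1])),np.linalg.norm(q-p))
s=manip.get_state();M=R.from_euler('xyz',s['eef_rot']).as_matrix();print(np.degrees(np.arctan2(M[1,1],M[0,1])))
E
python3 -m pendant '[[[0.2,1,0],0.02,1.5],[[0.4,2,0],0.04,1.5],[[0.55,3,0],0.06,1.5],[[0.75,4,0],0.08,1.5],[[0.85,4.5,0],0.08,1.5],[[0.93,5,0],0.08,1.5],[[0.93,5,0],0.08,1.5],[[0.93,5,0],0.08,1.5]]'; python3 -c "
from h import *
snap('wrist','w4.png')"
```

```text
[553.99618718 -29.10129262  66.        ] [631.49373428 -42.98674761  66.        ] [547.08083025 -64.16969186  66.        ] [626.12338662 -78.66217715  66.        ] [649.91448494 -46.64695664  66.        ]
-10.158061225943486 78.73166877237904
-10.389804534334003 80.36017574751999
-10.166273789953145
time: 4.7
eef_pos: [587.1, -70.6, 25.6]
eef_rot: [2.202, 1.57, 0.534]
ft_force: [0.8, 2.9, 2.3]
opening: 19.4
```

View pics/w4.png

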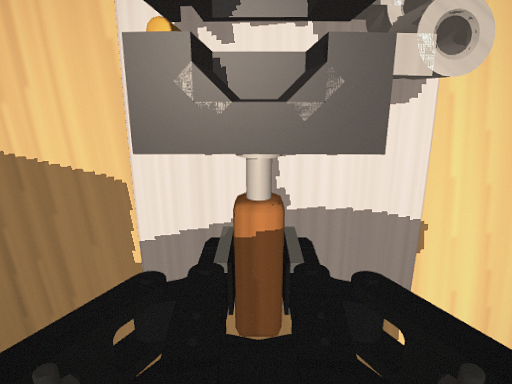

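The half moves with the gripper. The bolted half is at the top edge of the view. The plate edges run from (118,0) to (140,240) and from (438,90) to (413,290). I'll check yaw and x against these.

```bash
python3 - <<'E'
from h import *
f=load('w4.png');im=f['image']
cv2.imwrite('pics/w4z.png',cv2.resize(im[0:130,90:450],(720,260),interpolation=cv2.INTER_CUBIC))
hsv=cv2.cvtColor(im,cv2.COLOR_BGR2HSV)
m=(hsv[...,1]<60)&(hsv[...,2]>60)
def line(pts,z=10):
    Q=np.array([onz(f,p,z)[:2] for p in pts],np.float32);return cv2.fitLine(Q,cv2.DIST_HUBER,0,.01,.01).ravel()
# left edge: saturation drop scanning
g=hsv[...,1].astype(float)
L=[];Rr=[]
for v in list(range(40,150,5)):
    seg=cv2.GaussianBlur(g[v:v+1],(5,1),0)[0]; d=np.diff(seg)
    u=100+np.argmin(d[100:150]);L.append((u+.5,v))
for v in range(110,280,5):
    seg=cv2.GaussianBlur(g[v:v+1],(5,1),0)[0]; d=np.diff(seg)
    u=395+np.argmax(d[395:450]);Rr.append((u+.5,v))
Rr=[p for p in Rr if not 205<p[1]<255]
for n,p in(('L',L),('R',Rr)):
    q=line(p);print(n,q,np.degrees(np.arctan2(q[1],q[0])), np.dot(q[2:],ex))
print(L[::4],Rr[::5])
a=onz(f,(124,32),66);b=onz(f,(394,32),66);c=onz(f,(133,153),66);d=onz(f,(386,154),66);k=onz(f,(456,35),66)
for p in(a,b,c,d,k):print(p.round(1),np.dot(p[:2],ex).round(1))
for p,q in((a,b),(c,d)): print(np.degrees(np.arctan2(*(q-p)[1::-1])))
s=manip.get_state();M=R.from_euler('xyz',s['eef_rot']).as_matrix();print(np.degrees(np.arctan2(M[1,1],M[0,1])),s['eef_pos'],np.dot(s['eef_pos'][:2],ex),s['ft_force'],s['moment'])
E
```

```text
L [9.1842458e-02 9.9577355e-01 5.3004602e+02 5.2249451e+00] 84.730385 527.055931963524
R [ 9.4779186e-02  9.9549830e-01  6.7334540e+02 -5.4533356e+01] 84.561386 675.4630334458597
[(np.float64(117.5), 40), (np.float64(119.5), 60), (np.float64(121.5), 80), (np.float64(123.5), 100), (np.float64(125.5), 120), (np.float64(127.5), 140)] [(np.float64(435.5), 110), (np.float64(432.5), 135), (np.float64(428.5), 160), (np.float64(425.5), 185), (np.float64(415.5), 255)]
[556.1  19.8  66. ] 551.6
[634.4  12.2  66. ] 630.3
[552.  -15.7  66. ] 551.0
[631.9 -23.8  66. ] 631.2
[653.1  10.   66. ] 649.0
-5.568385548522782
-5.801548808957516
-5.59123647306518 [586.99841458 -70.72084281  25.55279735] 591.0863918527243 [0.30171832 3.32630429 3.19266569] [ 0.73043218 -0.1666414  -0.06348128]
```

View pics/w4z.png

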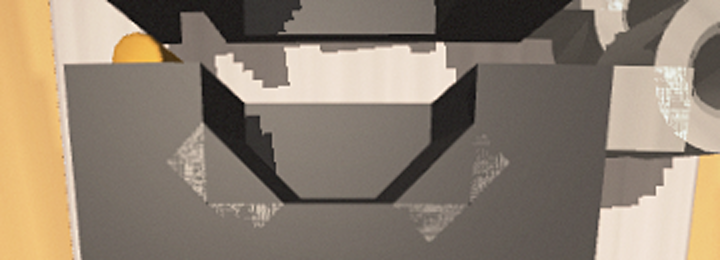

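```bash
python3 -m pendant '[[[0.01,0.15,0],0,1.5],[[0.03,0.3,0],0,1.5],[[0.05,0.5,0],0,1.5],[[0.06,0.6,0],0,1.5],[[0.06,0.6,0],0,1.5]]' 20; python3 -m pendant '[[[0.01,0.05,0],0,1.5],[[0.01,0.1,0],0,1.5],[[0.015,0.15,0],0,1.5],[[0.02,0.2,0],0,1.5],[[0.02,0.2,0],0,1.5]]';  python3 -c "
from h import *
snap('wrist','w5.png');s=manip.get_state();print(s['eef_pos'],s['ft_force'],s['moment'])"
```

```text
time: 5.25
eef_pos: [587.6, -65.4, 25.8]
eef_rot: [1.568, 1.57, -0.101]
ft_force: [-0.7, -3.9, 5.2]
opening: 19.4
time: 5.75
eef_pos: [587.8, -63.7, 25.8]
eef_rot: [1.282, 1.57, -0.386]
ft_force: [-0.4, -4.0, 4.7]
opening: 19.2
[587.81281093 -63.6717456   25.79664036] [-0.38884344 -4.86707923  4.85730603] [-0.64076641  0.16935952  0.00262284]
```

View pics/w5.png

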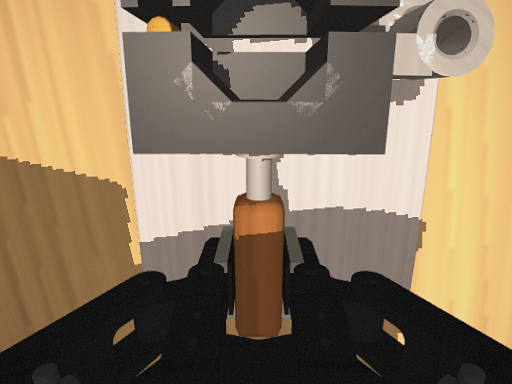

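Sliding drag is about 4 N and the gap is still open (bolted face at v≈8–38 above the block edge at v≈32). I'll keep feeling forward.

```bash
python3 -m pendant '[[[0.01,0.05,0],0,1.5],[[0.01,0.1,0],0,1.5],[[0.015,0.15,0],0,1.5],[[0.02,0.2,0],0,1.5]]';python3 -m pendant '[[[0.005,0.05,0],0,1.5],[[0.01,0.1,0],0,1.5],[[0.01,0.1,0],0,1.5]]';python3 -m pendant '[[[0.005,0.05,0],0,1.5],[[0.01,0.1,0],0,1.5],[[0.01,0.1,0],0,1.5]]'; python3 -c "
from h import *
snap('wrist','w6.png')
im=cv2.imread('pics/w6.png');cv2.imwrite('pics/w6z.png',cv2.resize(im[0:130,90:500],(780,247)))"
```

```text
time: 6.2
eef_pos: [588.0, -61.7, 25.8]
eef_rot: [1.215, 1.57, -0.453]
ft_force: [-0.9, -4.3, 3.9]
opening: 19.8
time: 6.5
eef_pos: [588.1, -60.6, 25.8]
eef_rot: [1.264, 1.57, -0.404]
ft_force: [-0.1, -4.1, 5.1]
opening: 19.3
time: 6.8
eef_pos: [588.3, -59.6, 25.8]
eef_rot: [1.31, 1.57, -0.358]
ft_force: [-0.8, -4.1, 5.3]
opening: 19.4
```

View pics/w6z.png

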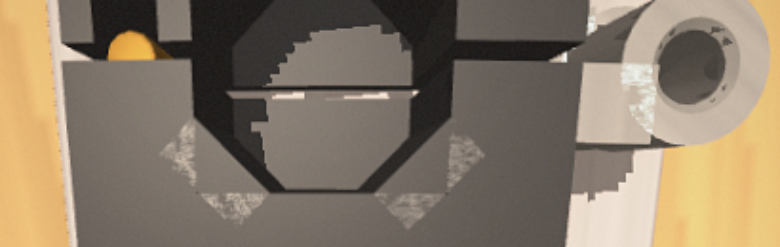

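```bash
python3 -c "
import cv2
im=cv2.imread('pics/w6.png')
a=cv2.resize(im[0:45,110:210],(800,360),interpolation=cv2.INTER_CUBIC);b=cv2.resize(im[0:45,320:420],(800,360),interpolation=cv2.INTER_CUBIC)
import numpy as np
o=np.vstack([a,b*1]);o=cv2.resize(o,(640,576));o=cv2.convertScaleAbs(o,alpha=1.8);cv2.imwrite('pics/w6y.png',o)"
```

```text
(no output)
```

View pics/w6y.png

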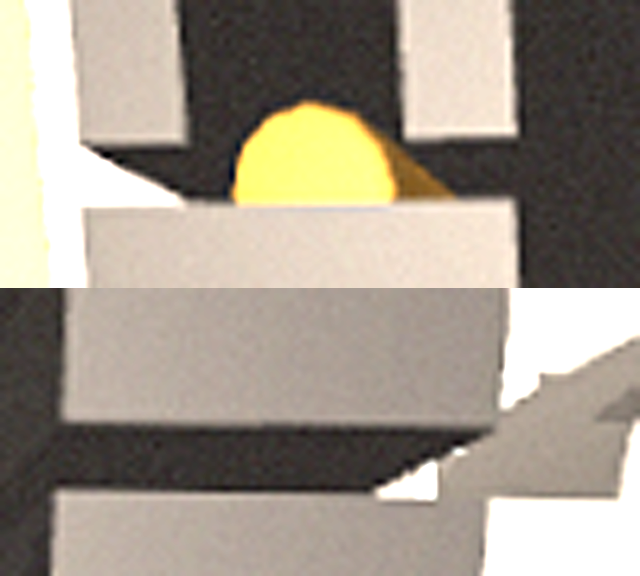

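```bash
python3 - <<'E'
from h import *
bed=np.array([597.1,32.7])
f=load('w6.png')
for n,uv,z in(('bl',(122.5,22.2),66),('br',(398.1,21.1),66),('g1',(139.2,21.8),66),('g2',(173,21.5),66),('ll',(123.3,32),66),('lr',(395.8,32),66),('k1',(146.4,28),66),('k2',(172,28),66),('k1',(146.4,28),63),('k2',(172,28),63)):
    p=onz(f,uv,z)[:2]-bed;print(n,z,p@ex,p@ey)
print(f['eye'])
s=manip.get_state();p=s['eef_pos'][:2]-bed;print(p@ex,p@ey)
E
```

```text
bl 66 -39.69801356547577 -2.9281388556661554
br 66 40.259645529573035 -2.6317890858007598
g1 66 -34.77514661792953 -2.9219191611800412
g2 66 -24.907524730821073 -3.004765789178877
ll 66 -39.69989249401125 -5.604028401517471
lr 66 39.847049190843414 -5.617209448476613
k1 66 -32.78960888504259 -4.6426824168451954
k2 66 -25.2980307912956 -4.758707384539813
k1 63 -33.739409501516114 -4.0840095481901955
k2 63 -26.02865128945698 -4.2034290431564125
[594.48029117   9.10462729 168.54002258]
0.11099014210922127 -92.6484929301385
```

Loose block and bolted block agree in x within about 0.2 mm. The gap is about 2.8 mm and the key is in the groove line. Small steps now.

```bash
python3 -m pendant '[[[0.005,0.05,0],0,1.5],[[0.01,0.1,0],0,1.5],[[0.015,0.15,0],0,1.5],[[0.015,0.15,0],0,1.5]]';python3 -m pendant '[[[0,0.03,0],0,1.5],[[0.005,0.05,0],0,1.5],[[0.005,0.05,0],0,1.5]]';python3 -c "
from h import *
s=manip.get_state();print(s['eef_pos'],s['ft_force'],s['moment'])"
```

```text
time: 7.25
eef_pos: [588.4, -58.0, 25.8]
eef_rot: [1.333, 1.57, -0.335]
ft_force: [-0.5, -4.1, 4.7]
opening: 19.3
time: 7.55
eef_pos: [588.4, -57.5, 25.8]
eef_rot: [1.314, 1.57, -0.355]
ft_force: [-1.0, -5.4, 5.5]
opening: 19.4
[588.42795442 -57.51990374  25.81872672] [-1.04652998 -5.4065974   5.45474894] [-0.6781602   0.1478158  -0.00147854]
```

```bash
python3 -m pendant '[[[0,0.03,0],0,1.5],[[0.005,0.05,0],0,1.5],[[0.005,0.05,0],0,1.5]]'; python3 -c "
from h import *
snap('wrist','w7.png');s=manip.get_state();print(s['eef_pos'],s['ft_force'],s['moment'])
im=cv2.imread('pics/w7.png');
a=np.vstack([cv2.resize(im[0:45,110:210],(640,288)),cv2.resize(im[0:45,320:420],(640,288))]);cv2.imwrite('pics/w7z.png',cv2.convertScaleAbs(a,alpha=1.8))"
```

```text
time: 7.85
eef_pos: [588.5, -57.1, 25.8]
eef_rot: [1.256, 1.57, -0.412]
ft_force: [-0.8, -6.1, 6.3]
opening: 19.4
[588.47592956 -57.08103868  25.80867282] [-0.31044251 -4.39623145  5.5772084 ] [-0.71170672  0.13348806 -0.0143777 ]
```

View pics/w7z.png

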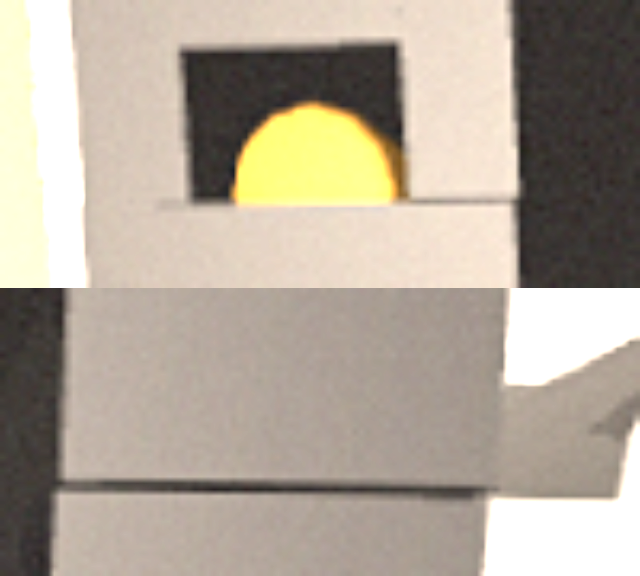

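The left side has met (gap line vanishing at v≈205). The right side is still open by about 0.3 mm. I'll add a small push with a tiny +turn.

```bash
python3 -m pendant '[[[0,0.02,0],0.003,1.5],[[0,0.03,0],0.004,1.5],[[0,0.03,0],0.004,1.5]]'; python3 -c "
from h import *
snap('wrist','w8.png');s=manip.get_state();print(s['eef_pos'],s['ft_force'],s['moment'])
im=cv2.imread('pics/w8.png');
a=np.vstack([cv2.resize(im[0:45,110:210],(640,288)),cv2.resize(im[0:45,320:420],(640,288))]);cv2.imwrite('pics/w8z.png',cv2.convertScaleAbs(a,alpha=1.8))"
```

```text
time: 8.2
eef_pos: [588.7, -56.9, 25.8]
eef_rot: [1.259, 1.569, -0.405]
ft_force: [0.9, -5.4, 5.0]
opening: 19.3
[588.72593806 -56.93020319  25.84771682] [-0.16646662 -5.25605226  4.83891672] [-0.83808276  0.03453642 -0.03426652]
```

View pics/w8z.png

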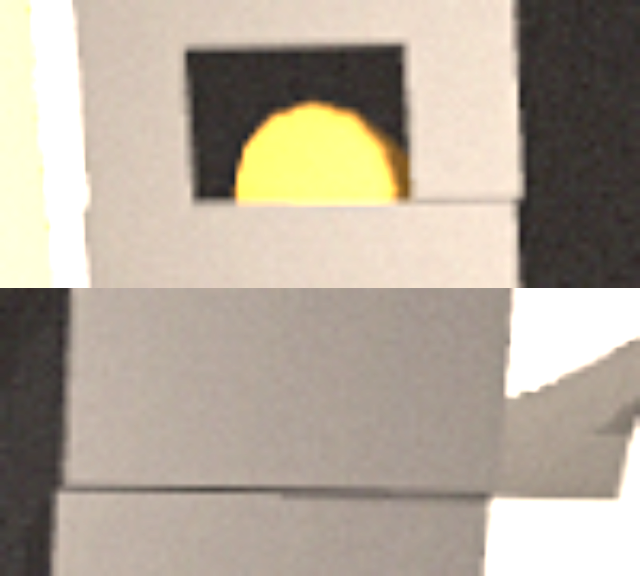

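```bash
python3 -m pendant '[[[0,0.02,0],0.001,1.5],[[0.02,0.04,0],0.002,1.5],[[0.02,0.04,0],0.002,1.5]]'; python3 -c "
from h import *
s=manip.get_state();print(s['eef_pos'],s['ft_force'],s['moment'])"
```

```text
time: 8.55
eef_pos: [588.9, -56.8, 25.8]
eef_rot: [1.058, 1.569, -0.603]
ft_force: [-2.2, -7.0, 4.9]
opening: 19.3
[588.89242393 -56.84814924  25.83823252] [-2.2212663  -7.04805789  4.86026561] [-0.97952806  0.14743827  0.00964794]
```

```bash
python3 -m pendant '[[[0,0.02,0],0,1.5],[[0,0.04,0],0,1.5],[[0,0.04,0],0,1.5]]'; python3 -c "
from h import *
snap('wrist','w9.png');s=manip.get_state();print(s['eef_pos'],s['ft_force'],s['moment'])
im=cv2.imread('pics/w9.png');
a=np.vstack([cv2.resize(im[0:45,110:210],(640,288)),cv2.resize(im[0:45,320:420],(640,288))]);cv2.imwrite('pics/w9z.png',cv2.convertScaleAbs(a,alpha=1.8))"
```

```text
time: 8.85
eef_pos: [588.9, -56.9, 25.8]
eef_rot: [0.888, 1.569, -0.773]
ft_force: [0.3, -6.5, 5.1]
opening: 19.4
[588.89268494 -56.83775433  25.83955601] [-1.45255988 -7.39519091  4.41256673] [-1.04758441  0.23644402  0.03037098]
```

View pics/w9z.png

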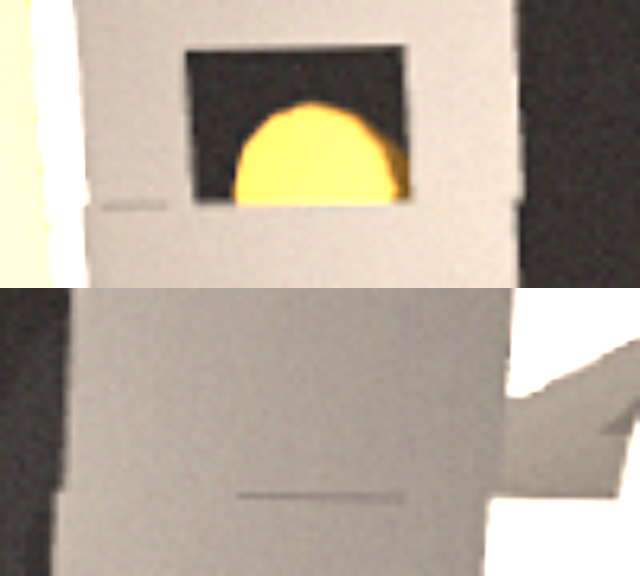

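View pics/w9.png

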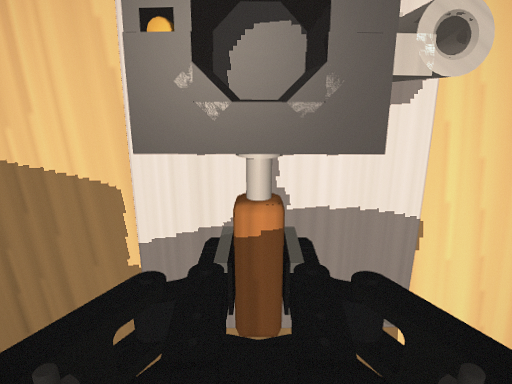

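Shut: the seam has vanished apart from hairlines. I'll check the sideways fit at the seam.

```bash
python3 - <<'E'
from h import *
bed=np.array([597.1,32.7])
f=load('w9.png');g=cv2.cvtColor(f['image'],cv2.COLOR_BGR2GRAY).astype(float)
def edge(v0,v1,u0,u1):
    s=cv2.GaussianBlur(g[v0:v1].mean(0)[None],(3,1),0)[0];d=np.abs(np.gradient(s))[u0:u1];i=np.argmax(d);w=d[max(0,i-2):i+3];return u0+max(0,i-2)+(w*np.arange(len(w))).sum()/w.sum()
for n,(u0,u1) in dict(outL=(112,132),cavL=(182,202),cavR=(318,338),outR=(385,405)).items():
    r=[]
    for v0,v1 in((25,30),(35,40)):
        u=edge(v0,v1,u0,u1);p=onz(f,(u,(v0+v1-1)/2),66)[:2]-bed;r.append((p@ex).round(2))
    print(n,r)
E
```

```text
outL [np.float64(-39.94), np.float64(-40.28)]
cavL [np.float64(-19.89), np.float64(-20.24)]
cavR [np.float64(20.14), np.float64(19.8)]
outR [np.float64(40.13), np.float64(39.82)]
```

```bash
python3 -m pendant '[[[0.02,-0.01,0],0,1.5],[[0.04,-0.01,0],0,1.5],[[0.04,-0.01,0],0,1.5]]'; python3 - <<'E'
from h import *
bed=np.array([597.1,32.7])
f=snap('wrist','w10.png');g=cv2.cvtColor(f['image'],cv2.COLOR_BGR2GRAY).astype(float)
def edge(v0,v1,u0,u1):
    s=cv2.GaussianBlur(g[v0:v1].mean(0)[None],(3,1),0)[0];d=np.abs(np.gradient(s))[u0:u1];i=np.argmax(d);w=d[max(0,i-2):i+3];return u0+max(0,i-2)+(w*np.arange(len(w))).sum()/w.sum()
for n,(u0,u1) in dict(outL=(112,132),cavL=(182,202),cavR=(318,338),outR=(385,405)).items():
    r=[]
    for v0,v1 in((25,30),(35,40)):
        u=edge(v0,v1,u0,u1);p=onz(f,(u,(v0+v1-1)/2),66)[:2]-bed;r.append((p@ex).round(2))
    print(n,r)
s=manip.get_state();print(s['eef_pos'],s['ft_force'])
E
```

```text
time: 9.2
eef_pos: [588.9, -56.9, 25.8]
eef_rot: [0.598, 1.569, -1.064]
ft_force: [-1.8, -4.4, 6.0]
opening: 19.3
outL [np.float64(-39.95), np.float64(-40.27)]
cavL [np.float64(-19.89), np.float64(-20.25)]
cavR [np.float64(20.11), np.float64(19.78)]
outR [np.float64(40.31), np.float64(39.83)]
[588.90659568 -56.89128106  25.7937668 ] [-1.9355342  -4.2439406   5.61834335]
```

```bash
python3 -m pendant '[[[0,0,0],0,2.2],[[0,0,0],0,3],[[0,0,0],0,5],[[0,0,0],0,5],[[0,0,2],0,5],[[0,0,6],0,5],[[0,0,10],0,5],[[2,0,14],0,5],[[4,0,18],0,5],[[4,0,18],0,5],[[4,0,18],0,5]]'; python3 -c "
from h import *
snap('wrist','w11.png');s=manip.get_state();print(s['eef_pos'],s['ft_force'])"
```

```text
time: 10.35
eef_pos: [629.5, -56.8, 206.6]
eef_rot: [1.152, 1.568, -0.51]
ft_force: [-0.2, -0.4, -1.0]
opening: 50.1
[628.06334217 -56.69250757 205.08532144] [-0.41730129  0.0163501  -1.36841987]
```

View pics/w11.png

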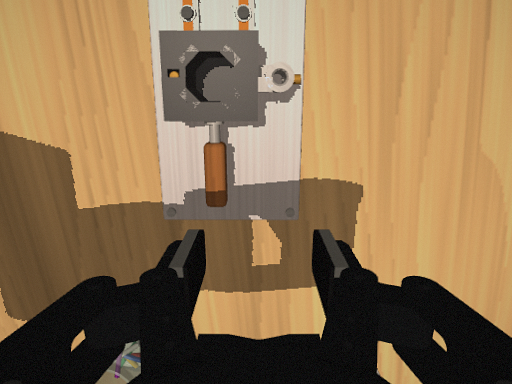

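The mould is shut, with the bore at about (281,77). I'll measure it.

```bash
python3 - <<'E'
from h import *
bed=np.array([597.1,32.7])
f=load('w11.png')
im=f['image'];cv2.imwrite('pics/w11z.png',cv2.resize(im[52:102,255:310],None,fx=10,fy=10,interpolation=cv2.INTER_CUBIC))
for uv in((281,77),(281,76)):
    p=onz(f,uv,66);q=p[:2]-bed;print(p,q@ex,q@ey)
# block corners
for uv in((159,31),(258,30),(163,123),(257,121)):
    p=onz(f,uv,66);q=p[:2]-bed;print(p.round(1),q@ex,q@ey)
E
```

```text
[655.4482277   24.31843651  66.        ] 58.885319173923804 -2.6991605458038275
[655.5071106  25.107024   66.       ] 58.86765831081462 -1.9085749837344717
[560.8  69.   66. ] -39.69168847710521 32.63524043243939
[639.9  62.   66. ] 39.72685891556161 33.30421551076986
[552.3  -3.7  66. ] -41.021647392243494 -40.59003205556722
[632.5  -9.6  66. ] 39.29775724642695 -38.67512398969014
```

View pics/w11z.png

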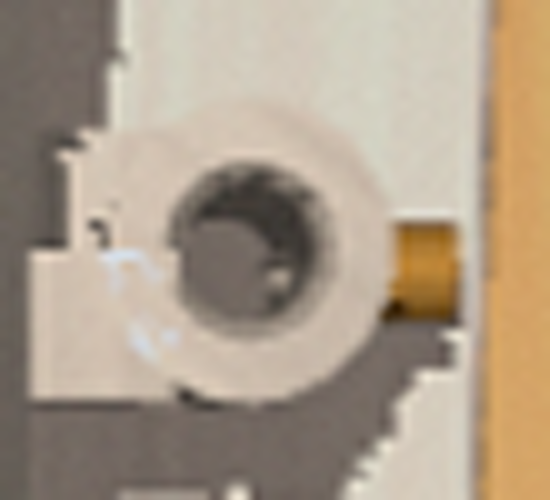

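```bash
python3 -m pendant '[[[-2,5,2],0,5],[[-4,10,4],0,5],[[-6,15,4],0,5],[[-8,18,4],0,5],[[-10,22,4],0,5],[[-12,26,4],0,5],[[-12,26,4],0,5],[[-12,26,4],0,5],[[-12,26,4],0,5]]'; python3 -c "
from h import *
snap('wrist','w12.png');s=manip.get_state();print(s['eef_pos'],s['ft_force'])"
```

```text
time: 11.3
eef_pos: [507.6, 202.4, 244.0]
eef_rot: [-0.736, 1.568, -2.398]
ft_force: [0.3, -0.3, 0.2]
opening: 50.0
[507.99459534 202.19245718 244.22653168] [ 0.58327003 -0.79793521 -0.26035502]
```

View pics/w12.png

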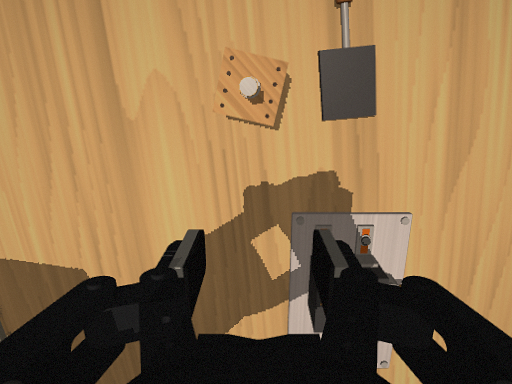

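The pin top is at (249,87) and the block top's corners are at about (226,48), (287,64), (276,128) and (214,112). The paddle is at (347,82).

```bash
python3 - <<'E'
from h import *
f=load('w12.png')
print('pin',onz(f,(249,86.5),110))
C=[onz(f,p,66) for p in((226,48),(288,64),(277,129),(214,112))]
print(np.mean(C,0),[np.linalg.norm(C[i]-C[i-1]).round(1) for i in range(4)])
E
```

```text
pin [506.10417868 278.14169582 110.        ]
[506.77268131 276.82695544  66.        ] [np.float64(59.0), np.float64(58.7), np.float64(60.5), np.float64(62.6)]
```

```bash
python3 -m pendant '[[[-0.1,4,-2],0,5],[[-0.15,7.5,-6],0,5],[[-0.15,7.5,-10.5],0,5],[[-0.15,7.5,-10.5],0,5],[[-0.15,7.5,-10.5],0,5],[[-0.15,7.5,-10.5],0,5]]'; python3 -c "
from h import *
snap('wrist','w13.png');s=manip.get_state();print(s['eef_pos'],s['ft_force'])"
```

```text
time: 11.95
eef_pos: [508.1, 276.7, 141.3]
eef_rot: [0.698, 1.57, -0.967]
ft_force: [-0.1, 1.0, 0.6]
opening: 49.8
[508.28319982 276.92390632 141.69238038] [-0.0816459   0.6666102   0.20965047]
```

View pics/w13.png

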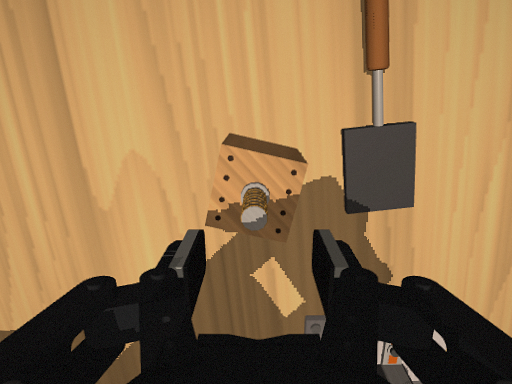

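```bash
python3 - <<'E'
from h import *
f=load('w13.png');print(onz(f,(254,217),110),onz(f,(256,191),70))
s=manip.get_state();print(s['eef_pos'])
E
```

```text
[505.47564187 279.24948023 110.        ] [506.65358372 282.67155892  70.        ]
[508.28319982 276.92390632 141.69238038]
```

```bash
python3 -m pendant '[[[-0.22,0.18,-3],0,5],[[-0.22,0.18,-5.5],0,5],[[-0.22,0.18,-6.55],0,5],[[-0.22,0.18,-6.55],0,5],[[-0.22,0.18,-6.55],0,5],[[-0.22,0.18,-6.55],0,3],[[-0.22,0.18,-6.55],0,2],[[-0.22,0.18,-6.55],0,1],[[-0.22,0.18,-6.55],0,1],[[-0.22,0.18,-6.55],0,1],[[-0.22,0.18,-6.55],0,1]]' 30; python3 -c "
from h import *
snap('wrist','w14.png');s=manip.get_state();print(s['eef_pos'],s['ft_force'],s['opening'])"
```

```text
time: 13.1
eef_pos: [506.7, 279.0, 77.2]
eef_rot: [1.802, 1.568, 0.138]
ft_force: [-1.8, -1.1, 6.8]
opening: 14.2
[506.63765725 279.08528112  77.19856397] [-0.23909115 -0.22242122  6.34407554] 13.983822179285458
```

View pics/w14.png

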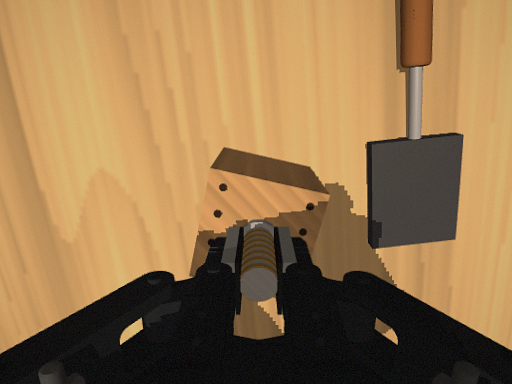

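```bash
python3 -m pendant '[[[0,0,1],0,1],[[0,0,2.5],0,1],[[0,0,4.5],0,1],[[0,0,7],0,1],[[0,0,9],0,1],[[0,0,9],0,1],[[0,0,9],0,1],[[0,0,9],0,1]]'; python3 - <<'E'
from h import *
f=snap('wrist','w15.png');s=manip.get_state();print(s['eef_pos'],s['ft_force'],s['opening'])
im=f['image'];cv2.imwrite('pics/w15z.png',cv2.resize(im[190:330,200:320],None,fx=4,fy=4,interpolation=cv2.INTER_CUBIC))
snap('side','s15.png');snap('top','t15.png')
E
```

```text
time: 13.95
eef_pos: [506.0, 278.7, 166.5]
eef_rot: [1.488, 1.569, -0.176]
ft_force: [0.4, -0.4, -0.9]
opening: 14.2
[505.94933442 278.6913883  166.22221165] [-0.06766314 -0.08845585  0.08379106] 14.482307483854248
```

View pics/w15z.png

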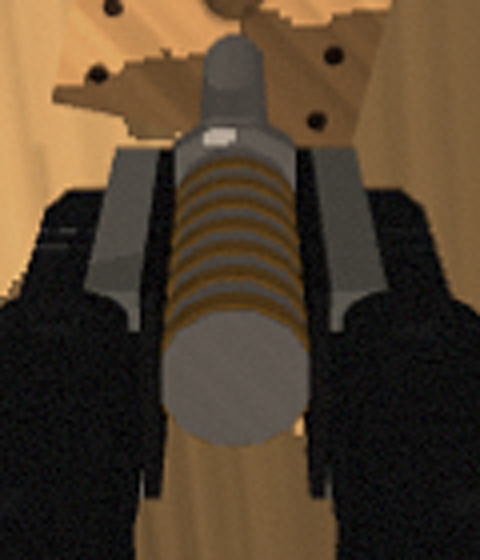

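```bash
python3 - <<'E'
from h import *
f=load('w15.png');s=manip.get_state();t=s['eef_pos'];print(f['eye'],t)
M=R.from_euler('xyz',s['eef_rot']).as_matrix();print(M.round(4))
top=onz(f,(258.6,283.1),t[2]+32.8);print('top',top,top-t)
# projections for vertical pin through (top xy): 
for name,dz,r in(('collar und',-11.2,10),('tip',-65.2,3.6),('taper start',-60.2,5)):
  for xy in (top[:2],t[:2]):
    c=[proj(f,[xy[0]+r*np.cos(a),xy[1]+r*np.sin(a),t[2]+dz]) for a in np.linspace(0,6.28,60)]
    c=(np.array(c)-[200,190])*4;print(name,c.min(0).round(),c.max(0).round())
E
```

```text
[511.93144868 347.35393658 309.24272602] [506.07131063 278.73288706 166.1605488 ]
[[ 1.100e-03  9.956e-01 -9.340e-02]
 [-5.000e-04 -9.340e-02 -9.956e-01]
 [-1.000e+00  1.100e-03  4.000e-04]]
top [505.64837391 278.47337968 198.9605488 ] [-0.42293672 -0.25950738 32.8       ]
collar und [156. 109.] [312. 253.]
collar und [159. 107.] [315. 251.]
tip [212.  28.] [255.  69.]
tip [214.  27.] [258.  68.]
taper start [203.  29.] [264.  87.]
taper start [205.  28.] [267.  86.]
```

```bash
python3 -m pendant '[[[2,-4,0],0,1],[[4,-8,0],0,1],[[7,-12,0],0,1],[[10,-16,0],0,1],[[12,-20,0],0,1],[[14,-23.5,0],0,1],[[14.9,-25.3,0],0,1],[[14.9,-25.3,0],0,1],[[14.9,-25.3,-1.5],0,1],[[14.9,-25.3,-2.6],0,1],[[14.9,-25.3,-2.6],0,1],[[14.9,-25.3,-2.6],0,1]]'; python3 - <<'E'
from h import *
f=snap('wrist','w16.png');s=manip.get_state();print(s['eef_pos'],s['ft_force'],s['opening'])
im=f['image'];cv2.imwrite('pics/w16z.png',cv2.resize(im[160:330,170:350],None,fx=3.5,fy=3.5,interpolation=cv2.INTER_CUBIC))
E
```

```text
time: 15.3
eef_pos: [654.2, 26.9, 139.3]
eef_rot: [-0.939, 1.57, -2.602]
ft_force: [0.5, 0.9, -0.3]
opening: 13.9
[654.73617694  26.73555969 139.91396256] [-0.85226726  0.26036723 -0.10973236] 14.097544207866342
```

View pics/w16z.png

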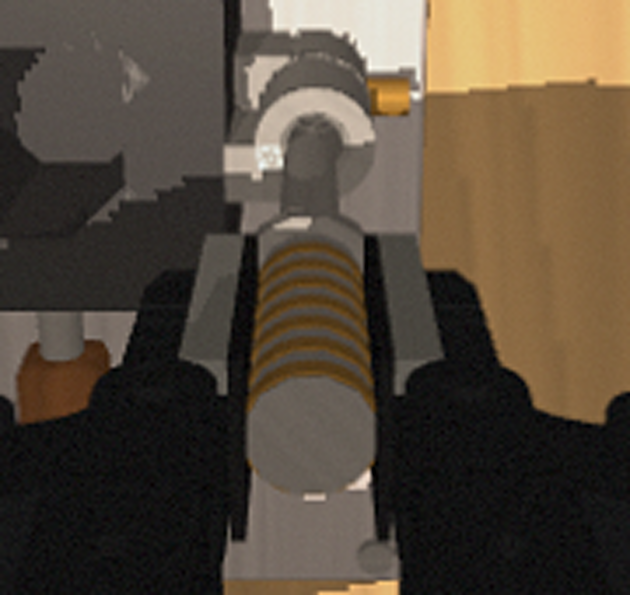

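```bash
python3 - <<'E'
from h import *
f=load('w16.png');s=manip.get_state();t=s['eef_pos'];print(t,f['eye'])
Z=lambda p:(np.array(p)-[170,160])*3.5
def circ(c,r): return np.array([Z(proj(f,[c[0]+r*np.cos(a),c[1]+r*np.sin(a),c[2]])) for a in np.linspace(0,6.283,90)])
def bb(n,c,r): q=circ(c,r);print(n,q.min(0).round(),q.max(0).round())
bb('mouth outer',(655,25,66),12);bb('bore',(655,25,66),5.6)
for off in((-.4,-.3),(-.2,-1)):
    x,y=t[0]+off[0],t[1]+off[1]
    bb('tip',(x,y,t[2]-65.2),3.6);bb('taper',(x,y,t[2]-60.2),5);bb('top',(x,y,t[2]+32.8),7.5);bb('collar',(x,y,t[2]-11.2),10)
im=f['image'];cv2.imwrite('pics/w16y.png',cv2.convertScaleAbs(cv2.resize(im[165:235,230:290],None,fx=9,fy=8,interpolation=cv2.INTER_CUBIC),alpha=1.6))
E
```

```text
[654.73617694  26.73555969 139.91396256] [660.34224033  95.58014768 281.97820611]
mouth outer [256.  84.] [378. 200.]
bore [289. 116.] [345. 169.]
tip [294. 132.] [332. 168.]
taper [286. 133.] [340. 184.]
top [245. 376.] [383. 497.]
collar [244. 204.] [382. 331.]
tip [295. 136.] [333. 171.]
taper [287. 137.] [341. 187.]
top [248. 382.] [386. 502.]
collar [246. 208.] [384. 335.]
```

View pics/w16y.png

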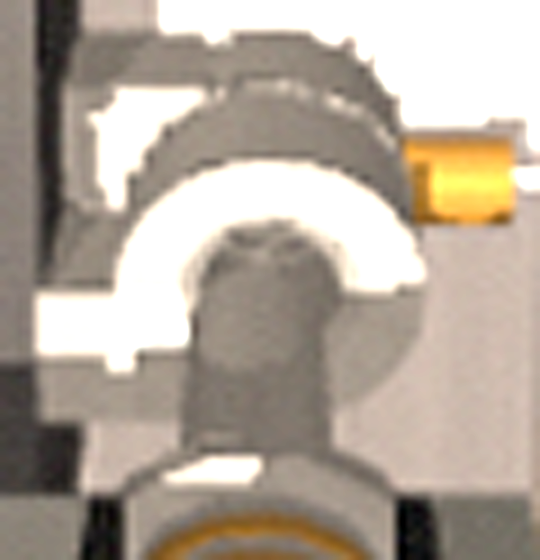

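```bash
python3 -m pendant '[[[0.05,-0.15,0],0,1],[[0.05,-0.15,-0.1],0,1],[[0.05,-0.15,-0.1],0,1],[[0.05,-0.15,-0.1],0,1]]'; python3 - <<'E'
from h import *
f=snap('wrist','w17.png');s=manip.get_state();t=s['eef_pos'];print(t,s['ft_force'],np.array(f['eye'])-t)
Z=lambda p:(np.array(p)-[225,165])*9
def circ(c,r): return np.array([Z(proj(f,[c[0]+r*np.cos(a),c[1]+r*np.sin(a),c[2]])) for a in np.linspace(0,6.283,90)])
def bb(n,c,r): q=circ(c,r);print(n,q.min(0).round(),q.max(0).round())
bb('mouth outer',(654.6,24.5,66),12);bb('bore',(654.6,24.5,66),5.6)
for off in((-.4,-.3),):
    x,y=t[0]+off[0],t[1]+off[1]
    bb('tip',(x,y,t[2]-65.2),3.6);bb('taper',(x,y,t[2]-60.2),5);bb('shank mid',(x,y,t[2]-40),5)
    bb('collar',(x,y,t[2]-11.2),10)
im=f['image'];a=cv2.resize(im[165:230,225:295],None,fx=9,fy=9,interpolation=cv2.INTER_CUBIC).astype(float)
cv2.imwrite('pics/w17y.png',np.clip((a/255)**.6*255,0,255).astype(np.uint8))
E
```

```text
time: 15.75
eef_pos: [655.3, 25.2, 139.1]
eef_rot: [1.104, 1.57, -0.559]
ft_force: [-0.6, -0.2, -1.0]
opening: 14.1
[655.31287842  25.1550942  139.06984762] [-0.53013041  0.02495791 -0.33022473] [  5.95992281  68.7018217  142.78086147]
mouth outer [140. 158.] [453. 456.]
bore [224. 239.] [370. 378.]
tip [252. 291.] [349. 383.]
taper [232. 293.] [370. 424.]
shank mid [225. 386.] [376. 529.]
collar [124. 474.] [477. 799.]
```

View pics/w17y.png

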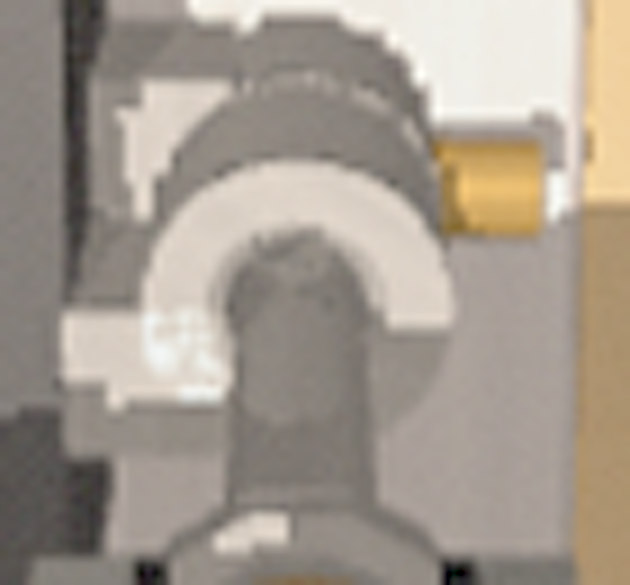

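The mouth ring spans (143–455) with its top at v=160, and the shank spans 230–375, so the tip is within about 0.5 mm of the bore axis. I'll descend gently.

```bash
python3 -m pendant '[[[-0.02,-0.05,-0.2],0,1],[[-0.02,-0.05,-0.5],0,1],[[-0.02,-0.05,-0.8],0,1],[[-0.02,-0.05,-1],0,1],[[-0.02,-0.05,-1.1],0,1],[[-0.02,-0.05,-1.1],0,1]]'; python3 -m pendant '[[[0,0,-0.15],0,1],[[0,0,-0.3],0,1],[[0,0,-0.4],0,1],[[0,0,-0.4],0,1]]'; python3 -c "
from h import *
snap('wrist','w18.png');s=manip.get_state();print(s['eef_pos'],s['ft_force'],s['moment'])"
```

```text
time: 16.4
eef_pos: [655.0, 24.7, 127.8]
eef_rot: [0.762, 1.57, -0.901]
ft_force: [-0.1, 0.1, -0.3]
opening: 14.2
time: 16.8
eef_pos: [654.9, 24.7, 123.6]
eef_rot: [0.21, 1.57, -1.453]
ft_force: [-0.1, -0.8, -0.8]
opening: 14.0
[654.90794593  24.65696169 123.67669217] [-0.37620361  0.14396432 -0.52647991] [-0.01290907  0.04848874 -0.00551512]
```

View pics/w18.png

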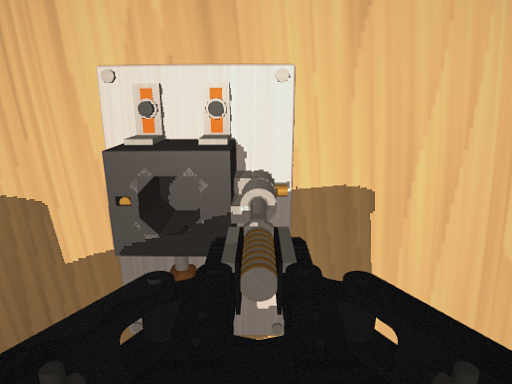

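The tip is inside the upper knuckle (shank enters the ring at (258,205)) with no force.

```bash
python3 -m pendant '[[[0,0,-0.2],0,1],[[0,0,-0.5],0,1],[[0,0,-0.8],0,1],[[0,0,-1],0,1],[[0,0,-1],0,1]]'; python3 -m pendant '[[[0,0,-0.2],0,1],[[0,0,-0.4],0,1],[[0,0,-0.6],0,1],[[0,0,-0.6],0,1]]';python3 -m pendant '[[[0,0,-0.2],0,1],[[0,0,-0.4],0,1],[[0,0,-0.6],0,1],[[0,0,-0.6],0,1]]'
```

```text
time: 17.35
eef_pos: [654.7, 24.7, 113.2]
eef_rot: [-0.738, 1.57, -2.401]
ft_force: [1.4, 0.3, 0.3]
opening: 14.4
time: 17.75
eef_pos: [654.6, 24.7, 106.9]
eef_rot: [-1.013, 1.57, -2.676]
ft_force: [0.3, -0.2, -0.7]
opening: 13.9
time: 18.15
eef_pos: [654.5, 24.7, 100.5]
eef_rot: [-1.161, 1.57, -2.824]
ft_force: [-0.0, -0.3, -0.3]
opening: 14.1
```

```bash
python3 -m pendant '[[[0.02,0,-0.1],0,1],[[0.02,0,-0.25],0,1],[[0.02,0,-0.4],0,1],[[0.02,0,-0.4],0,1]]'; python3 -m pendant '[[[0,0,-0.1],0,1],[[0,0,-0.2],0,1],[[0,0,-0.2],0,1]]';python3 -m pendant '[[[0,0,-0.1],0,1],[[0,0,-0.2],0,1],[[0,0,-0.2],0,1]]'
```

```text
time: 18.55
eef_pos: [654.8, 24.8, 96.4]
eef_rot: [-1.162, 1.57, -2.825]
ft_force: [0.2, 0.3, -2.2]
opening: 13.9
time: 18.85
eef_pos: [654.8, 24.8, 94.2]
eef_rot: [-1.226, 1.57, -2.89]
ft_force: [0.3, 1.4, -1.4]
opening: 14.1
time: 19.15
eef_pos: [654.7, 24.8, 92.2]
eef_rot: [-1.238, 1.57, -2.901]
ft_force: [0.1, -0.2, 0.4]
opening: 14.4
```

```bash
python3 -m pendant '[[[0.01,0,-0.1],0,1],[[0.01,0,-0.2],0,1],[[0.01,0,-0.2],0,1]]';python3 -m pendant '[[[0,0,-0.1],0,1],[[0,0,-0.2],0,1],[[0,0,-0.2],0,1]]';python3 -m pendant '[[[0.01,0,-0.1],0,1],[[0.01,0,-0.2],0,1],[[0.01,0,-0.2],0,1]]'; python3 -c "
from h import *
snap('wrist','w19.png');s=manip.get_state();print(s['eef_pos'],s['ft_force'],s['moment'])"
```

```text
time: 19.45
eef_pos: [654.8, 24.8, 90.1]
eef_rot: [-1.264, 1.57, -2.927]
ft_force: [0.6, 1.0, 0.1]
opening: 14.1
time: 19.75
eef_pos: [654.8, 24.8, 87.9]
eef_rot: [-1.288, 1.57, -2.952]
ft_force: [0.1, 0.7, 0.5]
opening: 14.0
time: 20.05
eef_pos: [654.8, 24.8, 85.6]
eef_rot: [-1.295, 1.57, -2.959]
ft_force: [-0.0, 0.8, 0.4]
opening: 14.1
[654.8366771   24.84559931  85.64644122] [-0.50082952  0.83188989  0.15046076] [0.13562802 0.01480053 0.02284365]
```

View pics/w19.png

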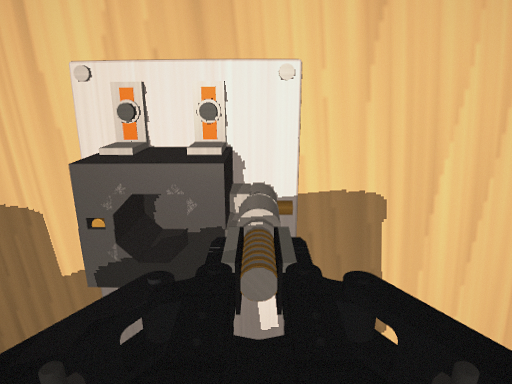

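```bash
python3 - <<'E'
from h import *
a=[]
for n in('w17','w18','w19'):
    im=load(n+'.png.npy'.replace('.npy',''))['image'];a.append(cv2.resize(im[165:310,225:295],(260,540),interpolation=cv2.INTER_CUBIC))
a=np.hstack(a).astype(float);cv2.imwrite('pics/cmp.png',np.clip((a/255)**.6*255,0,255).astype(np.uint8))
E
```

```text
(no output)
```

View pics/cmp.png

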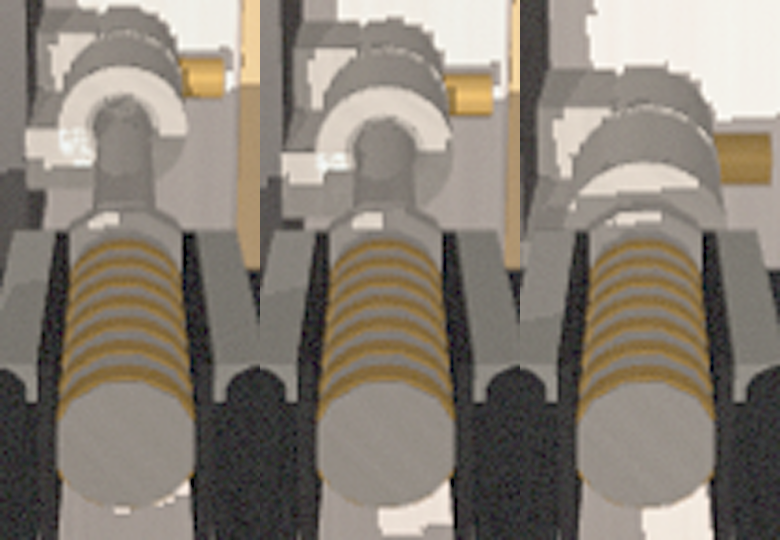

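The pin isn't slipping in the grip, and the collar is closing on the mouth. I'll continue in small steps.

```bash
python3 -m pendant '[[[0,0,-0.05],0,1],[[0,0,-0.1],0,1],[[0,0,-0.15],0,1],[[0,0,-0.15],0,1]]';python3 -m pendant '[[[0,0,-0.05],0,1],[[0,0,-0.1],0,1],[[0,0,-0.15],0,1],[[0,0,-0.15],0,1]]'; python3 -m pendant '[[[0,0,-0.05],0,1],[[0,0,-0.1],0,1],[[0,0,-0.1],0,1]]'
```

```text
time: 20.5
eef_pos: [654.9, 24.8, 84.1]
eef_rot: [-1.312, 1.57, -2.975]
ft_force: [-1.1, -0.1, 1.7]
opening: 14.1
time: 20.9
eef_pos: [654.8, 24.8, 82.5]
eef_rot: [-1.303, 1.57, -2.966]
ft_force: [0.1, -0.2, 1.8]
opening: 13.8
time: 21.2
eef_pos: [654.9, 24.9, 81.4]
eef_rot: [-1.298, 1.57, -2.961]
ft_force: [-0.1, 0.9, 1.1]
opening: 13.8
```

```bash
python3 -m pendant '[[[0,0,-0.05],0,1],[[0,0,-0.1],0,1],[[0,0,-0.1],0,1]]';python3 -m pendant '[[[0,0,-0.05],0,1],[[0,0,-0.1],0,1],[[0,0,-0.1],0,1]]'; python3 -m pendant '[[[0,0,-0.05],0,1],[[0,0,-0.1],0,1],[[0,0,-0.1],0,1]]'; python3 - <<'E'
from h import *
f=snap('wrist','w20.png');s=manip.get_state();print(s['eef_pos'],s['ft_force'],s['moment'])
im=f['image'];a=cv2.resize(im[165:310,205:315],(600,790//1),interpolation=cv2.INTER_CUBIC)[:600].astype(float);cv2.imwrite('pics/w20z.png',np.clip((a/255)**.6*255,0,255).astype(np.uint8))
E
```

```text
time: 21.5
eef_pos: [654.9, 24.8, 80.3]
eef_rot: [-1.282, 1.57, -2.945]
ft_force: [-0.0, 0.1, 0.4]
opening: 13.9
time: 21.8
eef_pos: [654.8, 24.8, 79.1]
eef_rot: [-1.288, 1.57, -2.951]
ft_force: [0.6, 0.2, 1.0]
opening: 13.7
time: 22.1
eef_pos: [654.8, 24.8, 78.0]
eef_rot: [-1.293, 1.57, -2.956]
ft_force: [0.0, 0.9, 0.5]
opening: 14.1
[654.84065589  24.83898812  78.00042552] [0.38393345 0.47027057 0.29614995] [ 0.13270266  0.01281653 -0.01180397]
```

View pics/w20z.png

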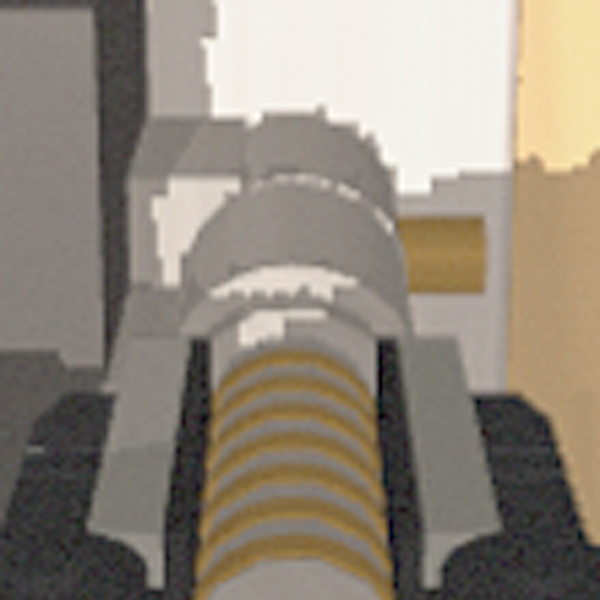

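```bash
python3 -m pendant '[[[0,0,-0.04],0,1],[[0,0,-0.08],0,1],[[0,0,-0.08],0,1]]';python3 -m pendant '[[[0,0,-0.03],0,1],[[0,0,-0.06],0,1],[[0,0,-0.06],0,1]]'
```

```text
time: 22.45
eef_pos: [654.9, 24.8, 77.2]
eef_rot: [-1.275, 1.57, -2.938]
ft_force: [-0.7, -0.4, 3.3]
opening: 14.2
time: 22.75
eef_pos: [655.0, 24.8, 77.1]
eef_rot: [-1.218, 1.57, -2.881]
ft_force: [-1.6, 0.7, 6.2]
opening: 14.1
```

```bash
python3 -m pendant '[[[0,0,-0.03],0,1],[[0,0,-0.06],0,1],[[0,0,-0.06],0,1]]';python3 -m pendant '[[[0,0,-0.04],0,1],[[0,0,-0.08],0,1],[[0,0,-0.08],0,1]]'; python3 - <<'E'
from h import *
f=snap('wrist','w21.png');s=manip.get_state();print(s['eef_pos'],s['ft_force'],s['moment'])
im=f['image'];a=cv2.resize(im[165:310,205:315],(600,790//1),interpolation=cv2.INTER_CUBIC)[:600].astype(float);cv2.imwrite('pics/w21z.png',np.clip((a/255)**.6*255,0,255).astype(np.uint8))
E
```

```text
time: 23.05
eef_pos: [655.1, 24.8, 77.1]
eef_rot: [-1.117, 1.57, -2.781]
ft_force: [-1.5, 0.8, 7.0]
opening: 13.8
time: 23.35
eef_pos: [655.3, 24.9, 77.0]
eef_rot: [-0.715, 1.57, -2.378]
ft_force: [-2.2, 0.7, 8.7]
opening: 14.1
[655.25513174  24.85545681  77.02413337] [-2.28568263  0.8464649   8.20526254] [0.0970406  0.58063016 0.01806084]
```

View pics/w21z.png

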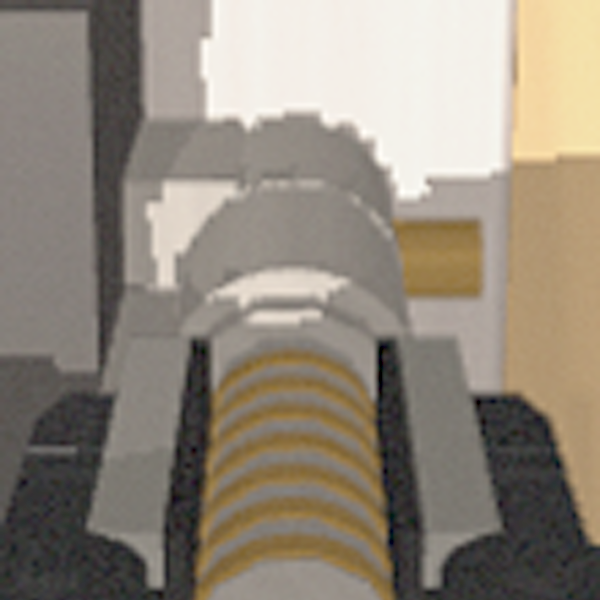

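Z stops at 77.0, against the 77.2 expected from the grasp height with the collar on the block, while the push rises to 8 N. The collar looks home. I'll release and inspect.

```bash
python3 -m pendant '[[[-0.03,0,0.01],0,1],[[-0.03,0,0.01],0,2],[[-0.03,0,0.01],0,3],[[-0.03,0,0.01],0,4],[[-0.03,0,0.01],0,4.5],[[-0.03,0,2],0,4.5],[[-0.03,0,5],0,4.5],[[-0.03,-2,9],0,4.5],[[-0.03,-6,11],0,4.5],[[-0.03,-8,11],0,4.5],[[-0.03,-8,11],0,4.5],[[-0.03,-8,11],0,4.5]]'; python3 - <<'E'
from h import *
f=snap('wrist','w22.png');s=manip.get_state();print(s['eef_pos'],s['ft_force'],s['opening'])
snap('side','s22.png')
E
```

```text
time: 24.6
eef_pos: [654.6, -55.3, 186.7]
eef_rot: [-1.685, 1.57, 2.934]
ft_force: [-0.3, -0.1, -0.5]
opening: 45.2
[654.51736273 -54.62522172 186.40968774] [-0.24176765 -0.56888663  0.68718685] 45.09355111270518
```

View pics/w22.png

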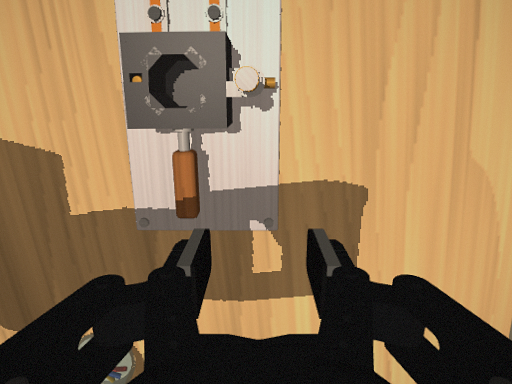

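The mould is shut, with the pin top at (246,79) over the knuckle. I'll take an oblique view to judge the collar seat.

```bash
python3 -m pendant '[[[0,4,0],0,6],[[0,8,0],0,6],[[0,12,0],0,6],[[0.05,12,-3],0,6],[[0.05,12,-6],0,6],[[0.05,12,-8],0,6],[[0.05,12,-8],0,6],[[0.05,12,-8],0,6]]'; python3 - <<'E'
from h import *
f=snap('wrist','w23.png');s=manip.get_state();print(s['eef_pos'],s['ft_force'],s['opening'])
im=f['image'];cv2.imwrite('pics/w23z.png',np.clip((cv2.resize(im[190:350,180:340],None,fx=3.7,fy=3.7,interpolation=cv2.INTER_CUBIC)/255.)**.6*255,0,255).astype(np.uint8))
E
```

```text
time: 25.5
eef_pos: [654.8, 66.5, 106.0]
eef_rot: [-1.542, 1.568, 3.079]
ft_force: [0.5, -0.2, 0.0]
opening: 59.8
[655.5509462   66.36328433 106.99334936] [0.06997907 0.93346143 0.85400561] 60.329843674501966
```

View pics/w23z.png

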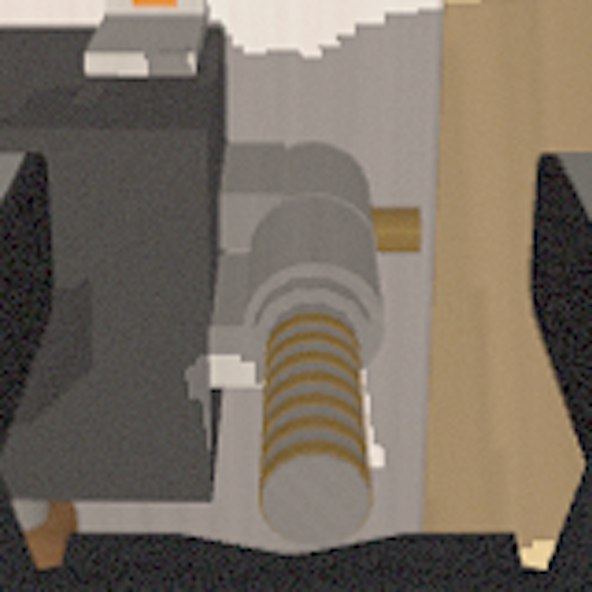

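```bash
python3 - <<'E'
from h import *
f=load('w23.png')
Z=lambda p:(np.array(p)-[180,190])*3.7
def bb(n,c,r):
    q=np.array([Z(proj(f,[c[0]+r*np.cos(a),c[1]+r*np.sin(a),c[2]])) for a in np.linspace(0,6.283,120)]);print(n,q.min(0).round(),q.max(0).round())
for h in(0,2,4,8):
    c=(654.8,24.4);bb('h%d top'%h,(*c,110+h),7.5);bb('  collar top',(*c,70+h),10);bb('  collar und',(*c,66+h),10)
bb('mouth',(654.8,24.4,66),12);bb('low of upper kn',(654.8,24.4,40),12)
E
```

```text
h0 top [266. 451.] [376. 543.]
  collar top [256. 285.] [376. 390.]
  collar und [257. 273.] [374. 376.]
h2 top [265. 461.] [377. 553.]
  collar top [256. 291.] [377. 397.]
  collar und [257. 279.] [375. 383.]
h4 top [265. 470.] [378. 564.]
  collar top [255. 297.] [377. 404.]
  collar und [256. 285.] [376. 390.]
h8 top [264. 491.] [380. 586.]
  collar top [255. 310.] [379. 418.]
  collar und [255. 297.] [377. 404.]
mouth [245. 262.] [386. 386.]
low of upper kn [250. 195.] [376. 308.]
```

The view matches a fully home pin: top at v 451–543 against 451–543 predicted, with the collar flush. The plunger's drag was barely felt on the way down, so I'll regrip lightly and test it with a 1.5 mm tug before reseating.

```bash
python3 -m pendant '[[[-0.06,-2,0],0,4.5],[[-0.06,-4.17,0],0,4.5],[[-0.06,-4.17,0],0,4.5],[[-0.06,-4.17,-1.5],0,4.5],[[-0.06,-4.17,-2.9],0,4.5],[[-0.06,-4.17,-2.9],0,4.5],[[-0.06,-4.17,-2.9],0,3],[[-0.06,-4.17,-2.9],0,2],[[-0.06,-4.17,-2.9],0,1],[[-0.06,-4.17,-2.9],0,1],[[-0.06,-4.17,-2.9],0,1]]' 30; python3 -m pendant '[[[0,0,0],0,1]]'; python3 -m pendant '[[[0,0,0.05],0,1],[[0,0,0.1],0,1]]';python3 -m pendant '[[[0,0,0.05],0,1],[[0,0,0.1],0,1]]'
```

```text
time: 26.65
eef_pos: [654.9, 24.9, 78.2]
eef_rot: [-2.073, 1.57, 2.548]
ft_force: [-0.8, 1.1, 1.1]
opening: 14.2
time: 26.75
eef_pos: [654.8, 24.9, 78.3]
eef_rot: [-2.146, 1.57, 2.476]
ft_force: [-1.0, 0.4, -1.7]
opening: 14.2
time: 26.95
eef_pos: [654.6, 24.9, 78.9]
eef_rot: [-2.052, 1.57, 2.569]
ft_force: [0.4, 0.9, -4.2]
opening: 14.0
time: 27.15
eef_pos: [654.6, 24.9, 79.7]
eef_rot: [-2.013, 1.57, 2.608]
ft_force: [0.2, 1.5, -4.7]
opening: 14.2
```

The tug meets about 4 N of drag, so the plunger bears on the pin. Reseating it now.

```bash
python3 -m pendant '[[[0.01,0,-0.05],0,1],[[0.02,0,-0.1],0,1],[[0.02,0,-0.15],0,1],[[0.02,0,-0.17],0,1]]';python3 -m pendant '[[[0,0,-0.03],0,1],[[0,0,-0.06],0,1],[[0,0,-0.06],0,1]]';python3 -m pendant '[[[0,0,-0.04],0,1],[[0,0,-0.08],0,1],[[0,0,-0.08],0,1]]'
```

```text
time: 27.55
eef_pos: [654.9, 24.9, 78.2]
eef_rot: [-2.08, 1.57, 2.542]
ft_force: [-2.1, 1.0, 2.1]
opening: 13.8
time: 27.85
eef_pos: [655.0, 24.9, 78.1]
eef_rot: [-2.27, 1.57, 2.351]
ft_force: [-2.3, 1.6, 4.4]
opening: 14.3
time: 28.15
eef_pos: [655.3, 24.9, 78.0]
eef_rot: [-2.909, 1.57, 1.712]
ft_force: [-3.6, 2.1, 6.3]
opening: 14.0
```

```bash
python3 -m pendant '[[[-0.05,0,0.01],0,1],[[-0.05,0,0.01],0,2],[[-0.05,0,0.01],0,3],[[-0.05,0,0.01],0,4.5],[[-0.05,0,0.01],0,6],[[-0.05,0,2],0,6],[[-0.05,0,5],0,6],[[-0.05,2,5],0,6],[[-0.05,4.1,3],0,6],[[-0.05,4.1,2.8],0,6],[[-0.05,4.1,2.8],0,6],[[-0.05,4.1,2.8],0,6]]'; python3 - <<'E'
from h import *
f=snap('wrist','w24.png');s=manip.get_state();print(s['eef_pos'],s['ft_force'],s['opening'])
im=f['image'];cv2.imwrite('pics/w24z.png',np.clip((cv2.resize(im[190:350,180:340],None,fx=3.7,fy=3.7,interpolation=cv2.INTER_CUBIC)/255.)**.6*255,0,255).astype(np.uint8))
Z=lambda p:(np.array(p)-[180,190])*3.7
def bb(n,c,r):
    q=np.array([Z(proj(f,[c[0]+r*np.cos(a),c[1]+r*np.sin(a),c[2]])) for a in np.linspace(0,6.283,120)]);print(n,q.min(0).round(),q.max(0).round())
for h in(0,2):
    c=(654.8,24.4);bb('h%d top'%h,(*c,110+h),7.5);bb('  collar und',(*c,66+h),10)
bb('mouth',(654.8,24.4,66),12)
E
```

```text
time: 29.35
eef_pos: [655.0, 65.3, 106.1]
eef_rot: [-3.054, 1.57, 1.567]
ft_force: [0.3, -0.0, -0.1]
opening: 60.0
[655.12631058  65.25639703 106.340298  ] [ 0.090608   -0.11816691 -0.64652158] 60.044490694078036
h0 top [264. 443.] [375. 535.]
  collar und [255. 266.] [372. 370.]
h2 top [264. 453.] [376. 546.]
  collar und [254. 272.] [373. 377.]
mouth [243. 255.] [384. 380.]
```

View pics/w24z.png

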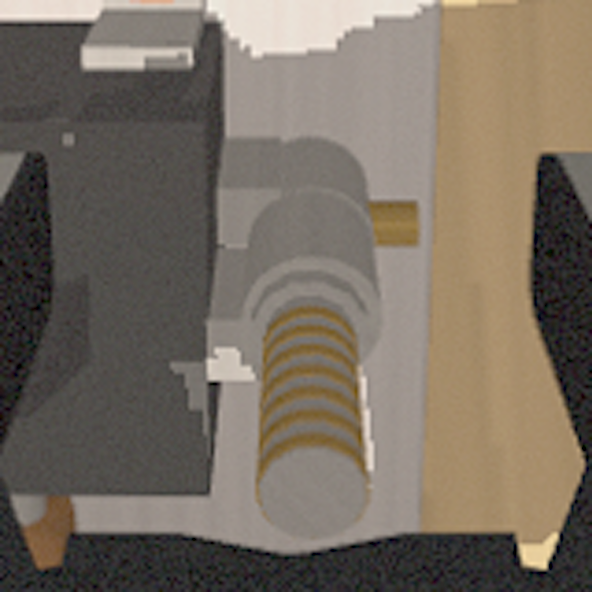

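The pin's top spans v≈445–538 against 443–535 predicted at home (2 mm higher would give 453–546), and the collar is on the mouth. I'll back away, take a final top view and hand in.

```bash
python3 -m pendant '[[[0,0,3],0,6],[[0,0,8],0,6],[[0,-4,13],0,6],[[0,-8,16],0,6],[[-2,-12,16],0,6],[[-3,-14,16],0,6],[[-3,-14,16],0,6],[[-3,-14,16],0,6]]'; python3 - <<'E'
from h import *
f=snap('wrist','w25.png');snap('top','t25.png')
a=load('top0.png')['image'];b=load('t25.png')['image']
print([np.abs(a[y0:y1,x0:x1].astype(int)-b[y0:y1,x0:x1]).mean().round(2) for x0,x1,y0,y1 in((365,392,217,243),(85,175,195,240),(168,235,168,190))])
E
```

```text
time: 30.2
eef_pos: [625.1, -75.8, 267.0]
eef_rot: [2.085, 1.569, 0.421]
ft_force: [-0.2, 0.5, -0.7]
opening: 60.2
[np.float64(11.58), np.float64(2.65), np.float64(2.57)]
```

View pics/w25.png

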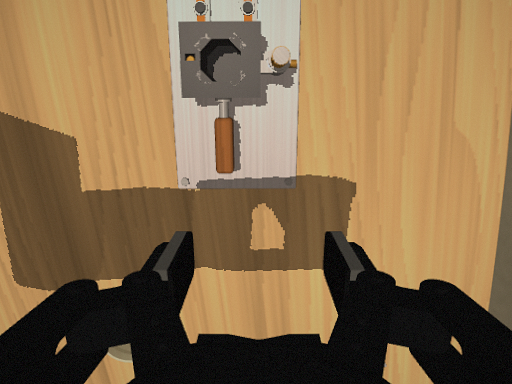

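View pics/t25.png

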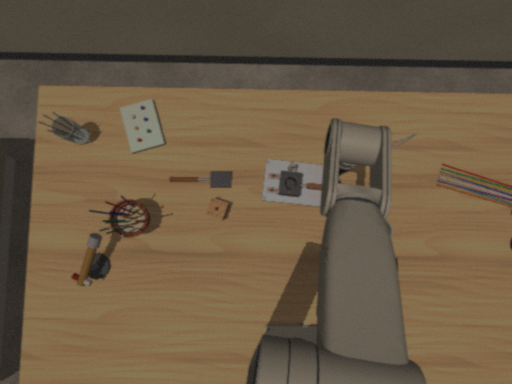

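Mould shut with the pin in place. The pot and paddle are unchanged. The jar is hidden by the arm in this view, so its pixel difference there means nothing, and nothing touched it.

```bash
python3 -c "
from workcell import manip
s=manip.get_state();print(s['time'],s['ft_force'],abs(s['joint_velocities']).max());print(manip.hand_in())"
```

```text
30.3 [ 0.41090805 -0.06694321  0.53175424] 0.014263132944002443
the job is handed in; nothing more can be done
None
```

The mould is back together and the job was handed in at 30.3 s. I slid the loose half by its handle up to the bolted half until the seam closed, then moved the hinge pin from its block down through both knuckles.

**Forces:**
- The wrist read at most about 7 N while closing the mould, of which about 4 N was plate drag. It read about 9 N when seating the pin. These are readings taken at the end of each move, so brief peaks in between were not recorded.
- The pin's drag during insertion was only about 1–2 N, less than the 4–12 N expected. I therefore gripped the pin again and tugged it up 1.5 mm. It resisted with about 4 N, so the plunger is bearing on it, and I pushed it back until it stopped.

**Last checks:**
- **Pin:** the oblique view matches a fully home pin to about 0.5 mm, upright, with the collar on the upper mouth.
- **Mould:** it is shut and square on the plate. The loose half sits about 0.3 mm to the −x side of the bolted half. One small nudge to correct this did nothing, so I left it, as it is well inside tolerance.
- **Robot:** the gripper is open, clear of everything and reading no contact.
- **Other items:** the pot and paddle are unchanged in the top view. The arm hid the jar in that last picture, so I could not confirm it there, but I never went near it at low height and felt no contact.

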